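# Load the filter-holder dryer

### The arm

A 6-joint arm with a two-finger parallel gripper is mounted at the origin on the work surface. World frame = base frame: x ahead of the robot, y to its left, z up, the work surface at z = 0. Lengths are in m, angles in rad, forces in N, time in s.
With the tool pointing down it reaches from about 0.4 to 0.925 m from the base axis. Payload 12.5 kg.
Tool frame: the origin (TCP) lies between the finger pads; the fingertips stand 17 mm ahead of it and the grasp point (between the pads) lies 2 mm behind it; z points along the fingers, y is the direction in which the jaws open and shut (so a half turn about z gives the same grasp; the last joint's range is limited). The gripper opens to 95 mm and grips with 3 to 60 N. Pads are 20 mm wide; open, the fingers measure 119 mm over their backs; the gripper's body (75 mm by 180 mm) begins 59 mm behind the grasp point.
Start: joints at [-1.439, 0.491, 1.559, -0, 1.092, -0.106], TCP at [0.147, -0.607, 0.232] pointing down, gripper open.
Joint ranges: [-3.1, 3.1], [-0.84, 2.19], [0.05, 2.79], [-1.13, 4.28], [0.06, 2.93], [-2.69, 2.69]. Speed limits (rad/s): [2.22, 2.22, 2.79, 3.14, 3.14, 3.14].

### API

Orientations are given as a unit quaternion [x, y, z, w].
In Python, from rig import monitor, optics, env gives the robot as it stands.
- The arm moves only by the tool drive_tool, never from a script. Its argument "motion" is a list of rows, each a list of 6 numbers: the shift along the tool's x, y, z in cm, then the turn, a rotation vector about the tool's x, y, z in degrees. In form: [[tx, ty, tz, wx, wy, wz], ...]. A call has 1 to 5 rows; each row is the pose to reach, as a shift and turn from the pose commanded when the call began, along the tool's axes at that moment; what a row does not reach only later rows make up. A row lasts 1/10 s, in which the tool goes at most 50 mm and 8.59 degrees, less where a joint would pass 70% of its speed; a pose out of reach is approached as far as the arm can. A call with a gripper value outside its range is refused whole. "hand" is the opening, from 0 (shut) to 1 (fully open), set as the call begins (left out, the last holds). The fingers move at their own pace and stop on an object; "squeeze" is the grip in N (left out, the last holds). Time passes only in rows, so rows that repeat a pose let the fingers close. It gives the time, the measured TCP pose, the force and the opening at its end, in the units of the state.
- monitor.sense(): the state, without advancing time (a new reading comes with each control period).
- optics.grab_frame(name): name is "scene" or "top"; returns the picture (384x512x3 uint8, red, green, blue); there is no depth.
- optics.camera_model(name): a dict with "vfov" (degrees; the focal length in pixels is half the picture's height over the tangent of half this angle, whatever the lens; pixels are square), "cx", "cy" (the principal point, pixels), "k1" (the pictures are not rectified: a ray, as slopes to the right and down, at radius r is drawn at 1 + k1 r^2 times it, then the intrinsics apply), "R" (3x3) and "t" (3): a world point X has camera coordinates R X + t. Camera axes: x right, y down, z forward; pixel columns grow to the right and rows downward; lengths in m; the calibration is good to about 2 mm. A picture is of the moment at which its call begins. camera_model takes no time and is no camera call.
- env.sign_off(): hands the job in, once; it reports no verdict.
The state is a dict: "clock": time; "q": joint angles; "qd": joint speeds; "effort": joint torques, N m; "position": TCP position; "ee_rot": TCP orientation; "ft_force": force on the tool from outside, world axes, zero at the start; "wrist_torque": the same for the moment, N m; "width": finger opening in m.
Only numpy, scipy, OpenCV 4.12 (cv2) and the standard library are available. Lean on these libraries where they do the work, as an engineer would, in place of code of your own. Each camera call takes 0.05 s, during which the arm holds its last target.

### The job

Load the warm-air dryer with the washed ware: lower the deep tray with the orange corners onto the dryer's seat so that all four corners register, then lower the shallow tray with the blue corners onto it, its corners interlocked too and both trays sitting flat, with the filter holders and glass dishes still upright in them. Then turn the heat dial clockwise from its off stop to the third click. Handle the trays gently, never dropping them, and do not disturb the wash bottle, burner, flask or dish stack standing around.

Things in the scene. Friction and masses are not known exactly. Their poses are not given: they have to be found in the camera images.
- dryer: White warm-air dryer, fixed to the bench. Origin on the bench under the centre of its tray seat, z up; -x side (sloping console) faces roughly to the robot. Housing x -90 to 90, y -125 to 125 mm, 100 high; its flat top is the seat. Console x -90 to -227 mm, falling from 100 to 63 mm high: 15 degree slope, outward normal (-0.259, 0, 0.966) in the dryer's frame.
- seat (a point): Centre of the tray seat, 100 mm above the bench, axes as the dryer's. A tray rests flat on it, its long side (tray x) along the dryer's y. Four aluminium corner angles rise 16 mm above the seat (8 mm upright, then 8 mm flared 0.45 rad outwards), their inner faces round a rectangle of 156 (dryer x) by 226 (y) mm, so the tray has 3 mm of play on every side.
- dial (a joint): Black heat dial on the console, radians. 0 = off stop, where it starts; grows as turned clockwise as seen facing the console from outside. Six clicks of 0.436 rad (25 degrees) up to 2.618: click 3 is 1.309. A sprung detent of about 0.08 N m draws it into the nearest click and holds it.
- dial_grip (a point): On the dial's axis, 28 mm out from the console along its normal; (-172, 0, 107) mm in the dryer's frame. The dial's bar grip, 44 long, 13 wide, stands 7 to 37 mm out from the console on a skirt 48 across, 8 high. White line = pointer end. At 0 the pointer stands 0.65 rad anticlockwise (to the dryer's +y) of straight up the slope; at click 3 0.66 rad clockwise of it.
- tray_deep: Deep grey drying tray, orange corners; 0.3 kg empty (varies), body 220 (its x) by 150 (y) mm, 64 high to the rim, floor and walls 4 thick. Origin at the centre of its underside, z up; same turned half round. Corner angles stand 8 mm beyond the walls, legs 32 long, from 20 mm above the underside to 16 above the rim (8 upright, 8 flared). Holds two filter holders.
- deep_grip (a point): Centre of the top of the deep tray's bridge handle, 58 mm above its underside (6 below the rim). The bridge is a solid wall across the middle of the tray along its y, 12 mm thick (x), from floor to top. The ware stands beyond low ribs 38 mm either side in x, leaving room for the fingers. Tray axes.
- tray_shallow: Shallow white drying tray, blue corners; 0.24 kg empty (varies), body 220 by 150 mm and corner angles as on the deep tray, but 46 high to the rim. Origin at the centre of its underside, z up; same turned half round. Stacked, its bare lower corners drop between the deep tray's angles (3 mm play each side) and it rests on that rim, 64 mm above the deep tray's origin.
- shallow_grip (a point): Centre of the top of the shallow tray's bridge handle, 40 mm above its underside (6 below the rim): 12 mm thick (x), along the tray's y, floor to top, ribs and finger room as in the deep tray. Tray axes.
- holder0: Steel filter holder, 58 mm in diameter, 38 mm high, 0.09 kg, standing loose in the deep tray's -x half on its floor. Origin at the centre of its foot, z up.
- holder1: The same filter holder, in the +x half of the deep tray.
- dish0: Closed glass dish, 58 mm in diameter, 15 mm high, 0.035 kg, lying loose in the shallow tray's -x half. Origin at the centre of its underside, z up.
- dish1: The same glass dish, in the +x half of the shallow tray.
- wash_bottle: Bystander: clear wash bottle, red cap, bent spout, 68 mm in diameter, 206 mm high, spout 55 mm out along its x. Origin at the centre of its base, z up.
- burner: Bystander: laboratory burner, unlit, not connected: dark foot 84 mm in diameter, steel tube, 150 mm high. Origin at the centre of its foot, z up.
- flask: Bystander: conical glass flask, 84 mm in diameter at the base, 118 mm high. Origin at the centre of its base, z up.
- dish_stack: Bystander: stack of six culture dishes, 90 mm in diameter, 96 mm high, moving as one. Origin at the centre of its base, z up.

How it is judged:
On the way, in this order (a step that is already met when the one before it is completed fails the run):
1. the deep tray sits flat on the dryer's seat, inside its four corner angles (z of tray_deep in the frame of seat between -0.003 and 0.003 m and x of tray_deep in the frame of seat between -0.005 and 0.005 m and y of tray_deep in the frame of seat between -0.005 and 0.005 m and angle between the x axis of tray_deep and the y axis of dryer, either way round below 0.06 rad and angle between tray_deep's own z axis and vertical below 0.03 rad), for 0.2 s.
2. the shallow tray sits flat on the deep tray, its corners interlocked (all of step 1 and z of tray_shallow in the frame of tray_deep between 0.061 and 0.067 m and x of tray_shallow in the frame of tray_deep between -0.005 and 0.005 m and y of tray_shallow in the frame of tray_deep between -0.005 and 0.005 m and angle between the x axis of tray_shallow and the x axis of tray_deep, either way round below 0.06 rad and angle between tray_shallow's own z axis and vertical below 0.03 rad), for 0.2 s.
3. the heat dial rests at the third click from off (value of joint dial between 1.189 and 1.429 rad and velocity of joint dial between -0.1 and 0.1 rad/s), for 0.2 s.
At the end, for the whole second after the job is handed in: Trays released and still, deep on seat, shallow on deep: each within 5 mm sideways, 3 mm in height, 0.06 rad in direction (either way round), 0.03 rad of level; holders upright in the deep tray, dishes flat in the shallow one (0.15 rad); dial within 0.12 rad of click 3 (all of step 2 and contact force between the fingers and tray_deep below 0.2 N and linear speed of each of tray_deep, tray_shallow below 0.02 m/s and contact force between the fingers and tray_shallow below 0.2 N and z of holder0 in the frame of tray_deep between -0.002 and 0.012 m and angle between each of holder0, holder1, dish0, dish1's own z axis and vertical below 0.15 rad and x of holder0 in the frame of tray_deep between -0.11 and 0.11 m and y of holder0 in the frame of tray_deep between -0.075 and 0.075 m and z of holder1 in the frame of tray_deep between -0.002 and 0.012 m and x of holder1 in the frame of tray_deep between -0.11 and 0.11 m and y of holder1 in the frame of tray_deep between -0.075 and 0.075 m and z of dish0 in the frame of tray_shallow between -0.002 and 0.012 m and x of dish0 in the frame of tray_shallow between -0.11 and 0.11 m and y of dish0 in the frame of tray_shallow between -0.075 and 0.075 m and z of dish1 in the frame of tray_shallow between -0.002 and 0.012 m and x of dish1 in the frame of tray_shallow between -0.11 and 0.11 m and y of dish1 in the frame of tray_shallow between -0.075 and 0.075 m and value of joint dial between 1.189 and 1.429 rad); the robot touches nothing.
It fails at once if the wash bottle, burner, flask or dish stack is pushed more than 30 mm from its place or tipped (distance of any of wash_bottle, burner, flask, dish_stack from where it was at the start of the episode above 0.03 m or angle between any of wash_bottle, burner, flask, dish_stack's own z axis and vertical above 0.35 rad).
It fails at once if the deep tray is dropped (falls free of the fingers faster than 0.6 m/s, about 20 mm of fall) (linear speed of tray_deep above 0.6 m/s and contact force between the fingers and tray_deep below 0.1 N).
It fails at once if the shallow tray is dropped (falls free of the fingers faster than 0.6 m/s, about 20 mm of fall) (linear speed of tray_shallow above 0.6 m/s and contact force between the fingers and tray_shallow below 0.1 N).
It also fails if it takes over 72 s, if anything falls off the work surface, if the arm or the gripper's body presses on something with over 40 N, if the wrist force passes 120 N, or if a joint passes its speed limit or range.

## Working session

There is one attempt and no reset: what is moved stays moved. The work goes in short steps, Python scripts to look and compute and a tool call to move; the robot and the scene stay as the last step left them, time stands still between calls to the robot, and variables do not carry over. Pictures are saved under pics/ and viewed, and the job is handed in when it is done.

Besides the shell and the picture viewer there is one more tool, called after "Emit:" by a JSON object that holds its "method" and its "body". drive_tool: Moves the arm, as the interface text tells. Its arguments: {"type":"object","properties":{"motion":{"type":"array"},"hand":{"type":"number"},"squeeze":{"type":"number"}},"required":["motion"]}

```bash
ls; mkdir -p pics; python3 - <<'E'
from rig import monitor, optics, env
import cv2
s=monitor.sense(); print(s)
for n in ["scene","top"]:
    im=optics.grab_frame(n); cv2.imwrite(f"pics/{n}0.png",im[:,:,::-1]); print(optics.camera_model(n))
E
```

```text
pics
{'clock': 0.0, 'q': array([-1.43865890e+00,  4.91568652e-01,  1.55946556e+00,  3.82568023e-05,
        1.09168395e+00, -1.05584248e-01]), 'qd': array([ 0.00049183, -0.00037747, -0.00142274,  0.0007833 , -0.00036321,
        0.00090611]), 'effort': array([-3.92396003e-03, -6.12647438e+01, -2.58180696e+01,  6.90919929e-02,
        4.82215849e-02, -8.67824519e-05]), 'position': array([ 0.14719057, -0.60718652,  0.23105054]), 'ee_rot': array([ 9.92945253e-01,  1.18572374e-01,  9.49688998e-06, -5.62933015e-04]), 'ft_force': array([-0.24209891, -0.85834762, -0.52072486]), 'wrist_torque': array([ 0.00042093, -0.01016106,  0.00133587]), 'width': 0.09476545860704667}
{'vfov': 55.772570576670574, 'cx': 258.91408521529974, 'cy': 190.68696942448565, 'k1': -0.05556273297025285, 'R': array([[-0.76659282,  0.64198582,  0.01377162],
       [ 0.44737976,  0.54935362, -0.70573504],
       [-0.46063737, -0.53485027, -0.708342  ]]), 't': array([ 0.41785149, -0.18541879,  1.32913779])}
{'vfov': 57.92470911245161, 'cx': 251.57781207886478, 'cy': 192.18183536700136, 'k1': -0.07147416863000448, 'R': array([[-0.01551362, -0.99987876, -0.00133941],
       [-0.98475396,  0.01551105, -0.17326007],
       [ 0.17325984, -0.00136891, -0.9848752 ]]), 't': array([0.01126057, 0.5492818 , 1.01215926])}
```

```bash
python3 - <<'E'
import cv2
for n in ["scene","top"]:
    im=cv2.imread(f"pics/{n}0.png"); cv2.imwrite(f"pics/{n}0b.png",cv2.resize(im,(800,600),interpolation=cv2.INTER_CUBIC))
E
```

```text
(no output)
```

View pics/scene0b.png

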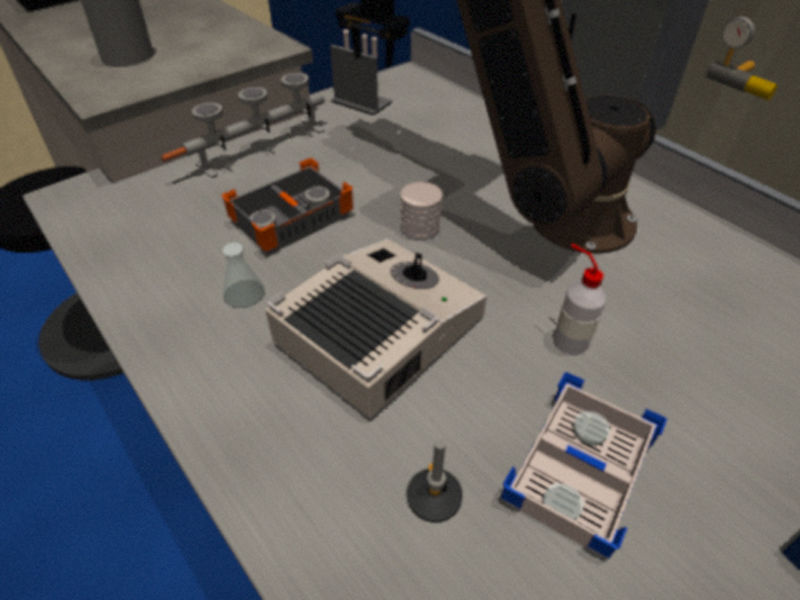

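View pics/top0b.png

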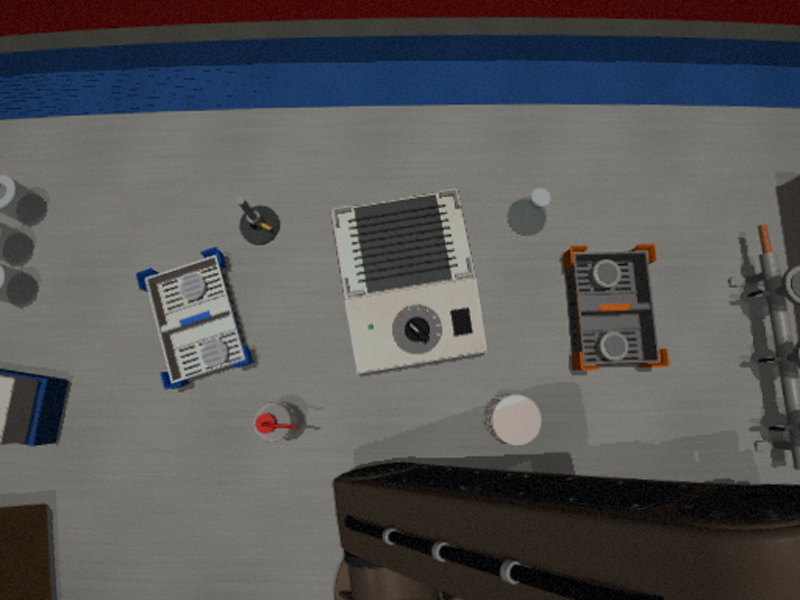

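Scene: dryer centre, deep orange tray to the robot's right (top image 800x600 px ~ (615,310)), shallow blue tray left (~(197,320)); the flask (527,213) and dish stack (513,420) are near the path, the bottle (268,425) and burner (260,225) near the shallow tray.

```bash
cat > h.py <<'E'
import numpy as np, cv2
from rig import optics
def crop(src,dst,x0,y0,w,h,f):
    im=cv2.imread(src)[y0:y0+h,x0:x0+w]; im=cv2.resize(im,None,fx=f,fy=f,interpolation=cv2.INTER_CUBIC)
    for i in range(0,w,10):
        cv2.putText(im,str(x0+i),(i*f,10),0,.35,(0,255,255),1); cv2.line(im,(i*f,12),(i*f,18),(0,255,255),1)
    for j in range(0,h,10):
        cv2.putText(im,str(y0+j),(0,j*f+4),0,.35,(0,255,255),1); cv2.line(im,(24,j*f),(30,j*f),(0,255,255),1)
    cv2.imwrite(dst,im)
cams={n:optics.camera_model(n) for n in("scene","top")}
def proj(n,X):
    c=cams[n]; X=np.atleast_2d(X); p=X@c["R"].T+c["t"]; s=p[:,:2]/p[:,2:]
    r2=(s**2).sum(1,keepdims=True); s=s*(1+c["k1"]*r2)
    f=192/np.tan(np.radians(c["vfov"]/2)); return s*f+[c["cx"],c["cy"]]
def ray(n,uv,z):
    c=cams[n]; f=192/np.tan(np.radians(c["vfov"]/2)); d=(np.array(uv,float)-[c["cx"],c["cy"]])/f; s=d.copy()
    for _ in range(20): s=d/(1+c["k1"]*(s@s))
    v=c["R"].T@np.r_[s,1]; o=-c["R"].T@c["t"]; return o+v*(z-o[2])/v[2]
E
python3 - <<'E'
from h import *
crop("pics/top0.png","pics/c_deep.png",355,145,80,100,6)
crop("pics/top0.png","pics/c_dry.png",205,115,115,130,5)
crop("pics/top0.png","pics/c_shal.png",80,150,90,105,6)
E
```

```text
(no output)
```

View pics/c_deep.png

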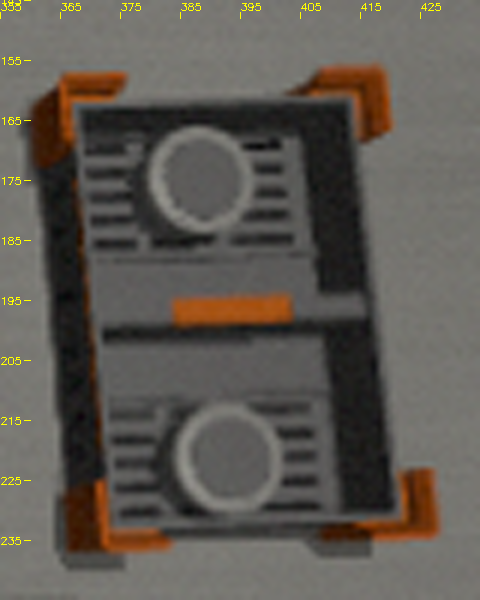

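View pics/c_dry.png

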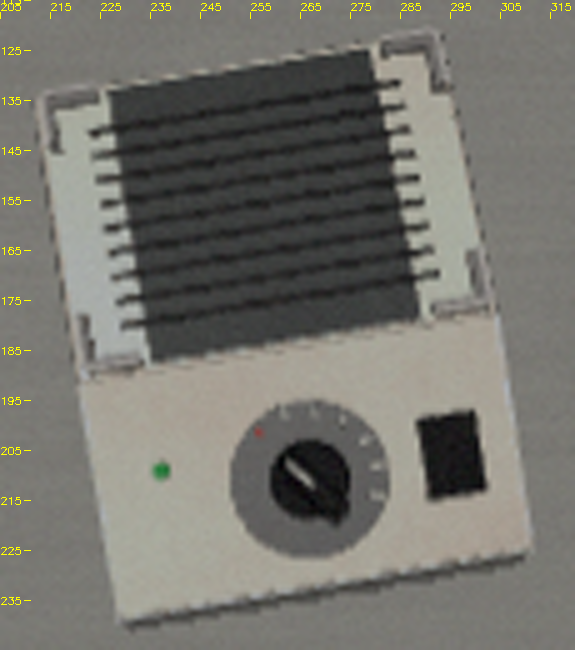

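View pics/c_shal.png

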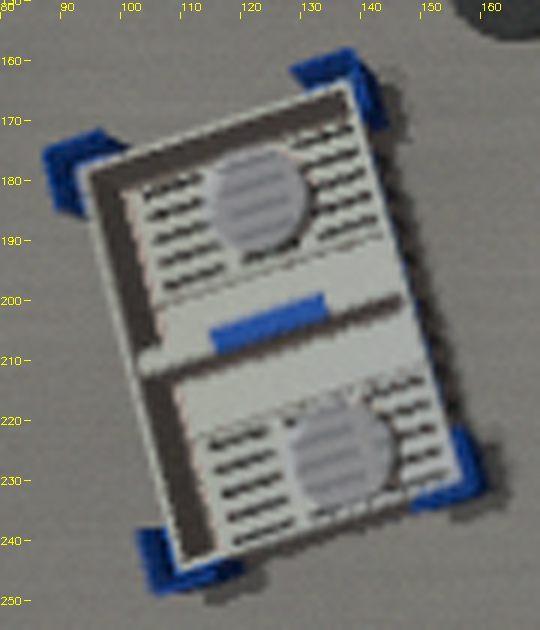

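```bash
python3 - <<'E'
from h import *
crop("pics/scene0.png","pics/s_deep.png",135,95,100,70,7)
crop("pics/scene0.png","pics/s_dry.png",165,145,155,125,5)
crop("pics/scene0.png","pics/s_shal.png",315,230,120,130,5)
for n in cams: print(n, -cams[n]["R"].T@cams[n]["t"])
E
```

```text
scene [1.01552511 0.54449546 0.8048731 ]
top [0.36571556 0.00412483 1.09203424]
```

View pics/s_deep.png

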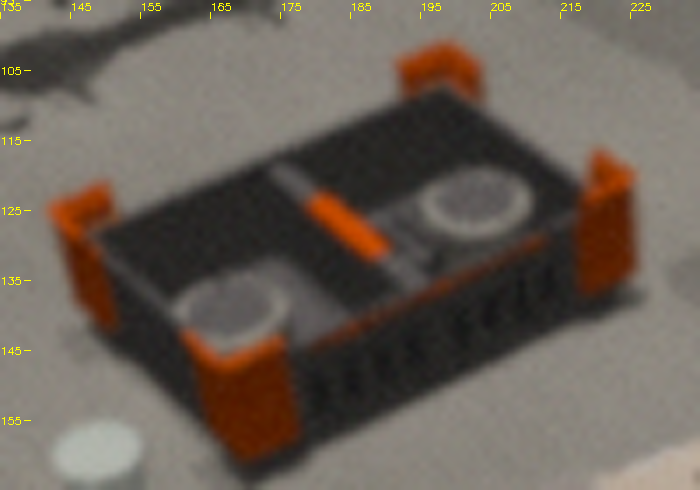

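View pics/s_dry.png

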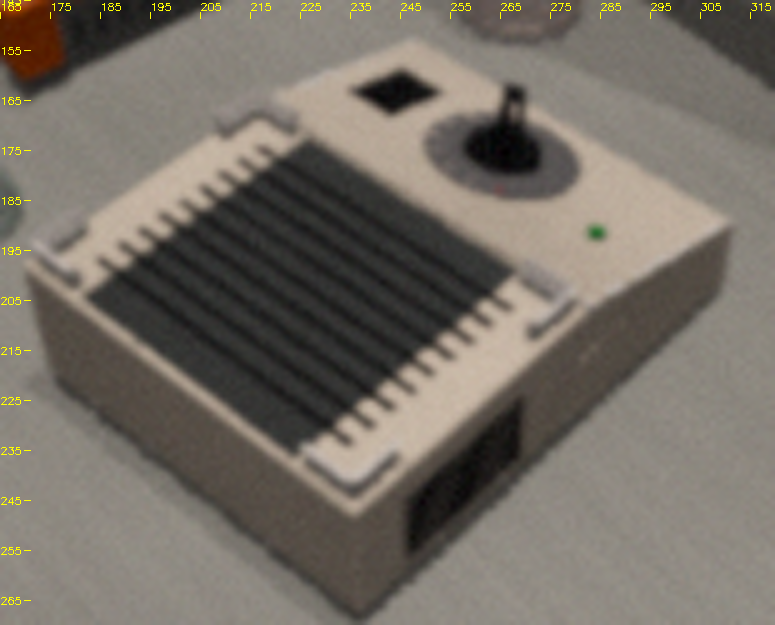

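View pics/s_shal.png

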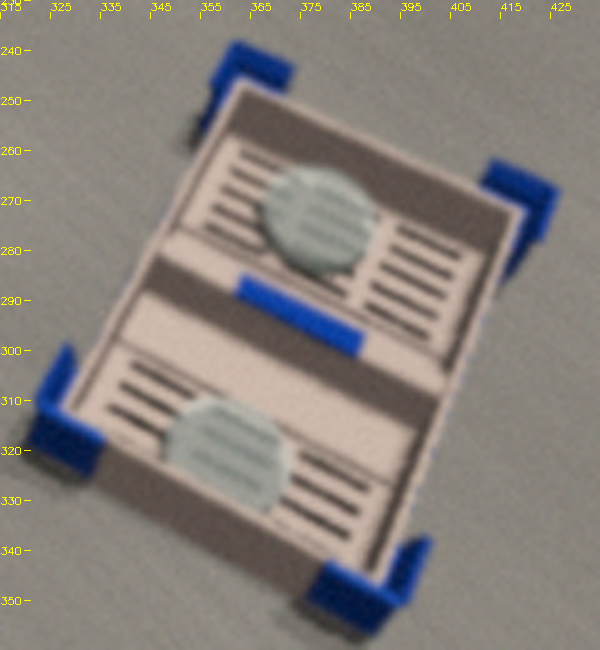

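```bash
cat > fit.py <<'E'
from h import *
from scipy.optimize import least_squares
def fit(obs,p0,z=0):
    L=np.array([o[1] for o in obs],float)/1000; 
    def W(p):
        c,s=np.cos(p[2]),np.sin(p[2]); return np.c_[c*L[:,0]-s*L[:,1]+p[0],s*L[:,0]+c*L[:,1]+p[1],L[:,2]+z]
    def res(p):
        X=W(p); return np.concatenate([proj(o[0],X[i])[0]-o[2] for i,o in enumerate(obs)])
    r=least_squares(res,p0,loss="soft_l1"); print("pose",r.x.round(4),"\n",res(r.x).reshape(-1,2).round(1).tolist()); return r.x
E
python3 - <<'E'
from fit import *
def tray(h,top,sc):
    c=[(110,75,h),(110,-75,h),(-110,-75,h),(-110,75,h)] # TL TR BR BL
    return [("top",a,b) for a,b in zip(c,top)]+[("scene",a,b) for a,b in zip(c,sc) if b]
d=tray(64,[(367,162.2),(414.7,161.3),(421.3,231.2),(373,232.5)],[None,(148.6,128.6),(197.9,107.8),(218.6,122)])
fit([o for o in d if o[0]=="top"],[.5,-.4,0]);fit(d,[.5,-.4,0])
s=tray(46,[(94,178.3),(138.3,163.7),(157.2,230),(110,244.7)],[(392,347),(328,312.4),(362.6,246.4),(419.4,271)])
fit([o for o in s if o[0]=="top"],[.5,.4,0.2]);fit(s,[.5,.4,0.2])
A=[("top",(90,125,100),(212.6,133.4)),("top",(90,-125,100),(293,121)),("top",(-90,125,100),(221,191)),("top",(-90,-125,100),(304,177.4)),("top",(-227,125,63),(229.4,238.6)),("top",(-227,-125,63),(311,225))]
B=[("scene",(90,125,100),(236,247.6)),("scene",(90,-125,100),(170.6,197.4)),("scene",(-90,125,100),(282,206)),("scene",(-227,125,63),(311,189.4)),("scene",(-227,-125,63),(247.4,152.6)),("scene",(90,125,0),(237,269))]
fit(A,[.6,0,0.1]);fit(B,[.6,0,.1]);fit(A+B,[.6,0,.1])
E
```

```text
pose [ 0.5275 -0.4305  0.0038] 
 [[0.2, -0.8], [-0.3, -0.5], [0.3, 0.6], [-0.2, 0.6]]
pose [ 0.5282 -0.4305  0.0108] 
 [[-0.1, -0.8], [-0.5, -0.9], [0.5, 0.2], [0.0, 0.6], [-2.7, -1.4], [0.6, -2.4], [3.6, 1.0]]
pose [0.5203 0.3939 0.3014] 
 [[-0.7, -0.4], [0.4, -0.5], [0.0, 0.2], [0.1, 0.7]]
pose [0.5213 0.398  0.3154] 
 [[-2.4, -0.2], [-1.4, -1.0], [-0.9, -0.6], [-0.6, 0.6], [-0.2, -0.4], [-0.9, -0.6], [-0.2, -2.0], [0.1, -0.4]]
pose [ 0.6515 -0.0173  0.1479] 
 [[-0.9, -0.2], [0.6, -0.7], [-0.5, 0.4], [0.9, 0.3], [-0.9, 0.1], [0.7, -0.1]]
pose [ 0.653  -0.0138  0.1583] 
 [[-0.2, 0.0], [-2.2, -0.4], [0.9, -0.2], [0.2, -0.9], [0.3, -0.4], [0.0, 1.7]]
pose [ 0.6517 -0.0156  0.1531] 
 [[-1.5, -0.1], [-0.2, -0.9], [-0.9, 0.5], [0.5, -0.0], [-1.0, 0.2], [0.5, -0.5], [-0.6, -0.7], [-2.0, -1.2], [0.7, -0.5], [0.3, -1.1], [0.6, -0.8], [-0.3, 1.0]]
```

```bash
cat > ov.py <<'E'
from h import *
def place(p,L):
    L=np.array(L,float)/1000; c,s=np.cos(p[2]),np.sin(p[2]); return np.c_[c*L[:,0]-s*L[:,1]+p[0],s*L[:,0]+c*L[:,1]+p[1],L[:,2]+(p[3] if len(p)>3 else 0)]
def box(a,b,h): return [(a,b,h),(a,-b,h),(-a,-b,h),(-a,b,h),(a,b,h)]
def tray(h): return [box(110,75,h),box(106,71,h),box(110,75,0),[(6,71,h-6),(6,-71,h-6)],[(-6,71,h-6),(-6,-71,h-6)]]
DRY=[box(90,125,100),[(-90,125,100),(-227,125,63),(-227,-125,63),(-90,-125,100)],box(78,113,108),[(90,125,0),(90,125,100)],[(-227,125,0),(-227,125,63)],[(90,-125,0),(90,125,0),(-227,125,0),(-227,-125,0)]]
def overlay(src,dst,n,items,x0,y0,w,h,f):
    im=cv2.imread(src)[y0:y0+h,x0:x0+w]; im=cv2.resize(im,None,fx=f,fy=f,interpolation=cv2.INTER_CUBIC)
    im=cv2.convertScaleAbs(im,alpha=1.3)
    for p,lines,col in items:
        for L in lines:
            # subdivide
            P=np.array(L,float); P=np.vstack([np.linspace(P[i],P[i+1],8) for i in range(len(P)-1)])
            uv=((proj(n,place(p,P))-[x0,y0]+0.5)*f*16).astype(int)
            cv2.polylines(im,[uv.reshape(-1,1,2)],False,col,1,cv2.LINE_AA,4)
    cv2.imwrite(dst,im)
E
python3 - <<'E'
from ov import *
G=(0,255,0);Y=(0,255,255)
def pair(name,lines,a,top,sc):
    overlay("pics/top0.png",f"pics/ov_{name}_t.png","top",[(a,lines,G)],*top)
    overlay("pics/scene0.png",f"pics/ov_{name}_s.png","scene",[(a,lines,G)],*sc)
    t=cv2.imread(f"pics/ov_{name}_t.png");s=cv2.imread(f"pics/ov_{name}_s.png")
    H=max(t.shape[0],s.shape[0]); z=np.zeros((H,t.shape[1]+s.shape[1],3),np.uint8); z[:t.shape[0],:t.shape[1]]=t; z[:s.shape[0],t.shape[1]:]=s
    cv2.imwrite(f"pics/ov_{name}.png",z); print(z.shape)
pair("deep",tray(64),[.5275,-.4305,.0038],(355,145,80,100,5),(135,95,100,70,4))
pair("shal",tray(46),[.5203,.3939,.3014],(80,150,90,105,4),(315,230,110,130,4))
overlay("pics/top0.png","pics/ov_dt.png","top",[([.6515,-.0165,.150],DRY,G)],205,115,115,130,4)
overlay("pics/scene0.png","pics/ov_ds.png","scene",[([.6515,-.0165,.150],DRY,G)],165,145,155,125,5)
E
```

```text
(500, 800, 3)
(520, 800, 3)
```

View pics/ov_deep.png

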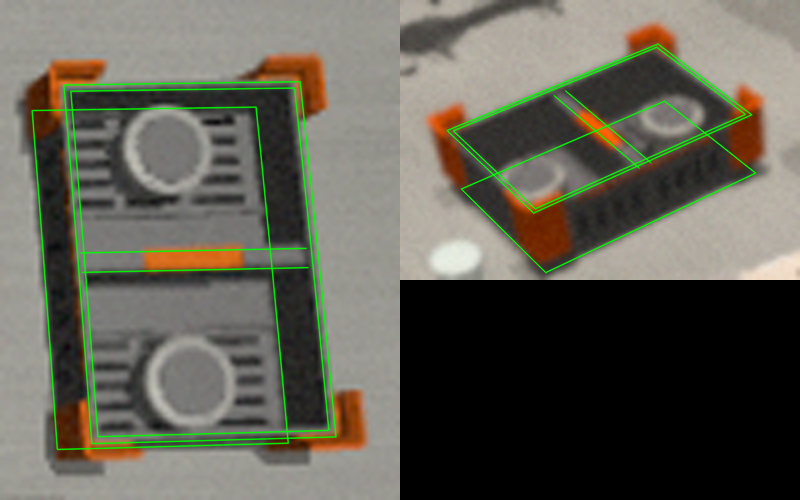

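View pics/ov_shal.png

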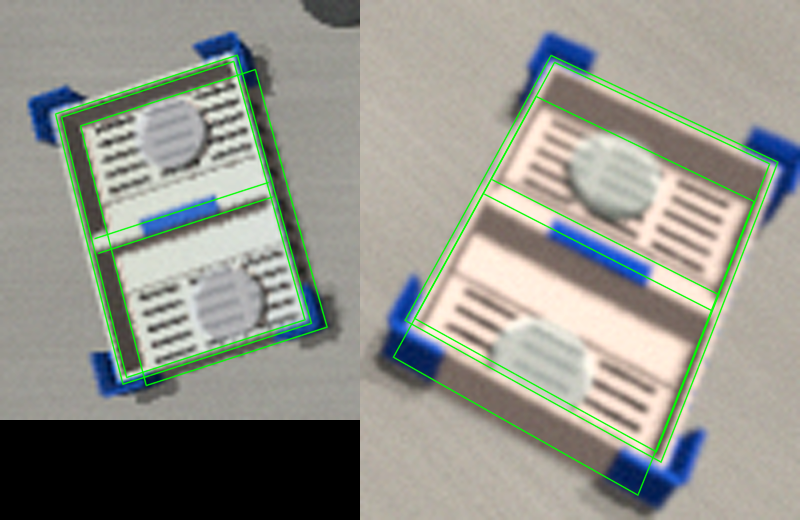

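View pics/ov_dt.png

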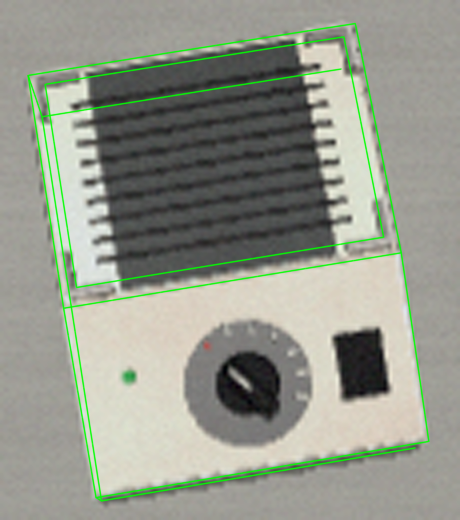

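View pics/ov_ds.png

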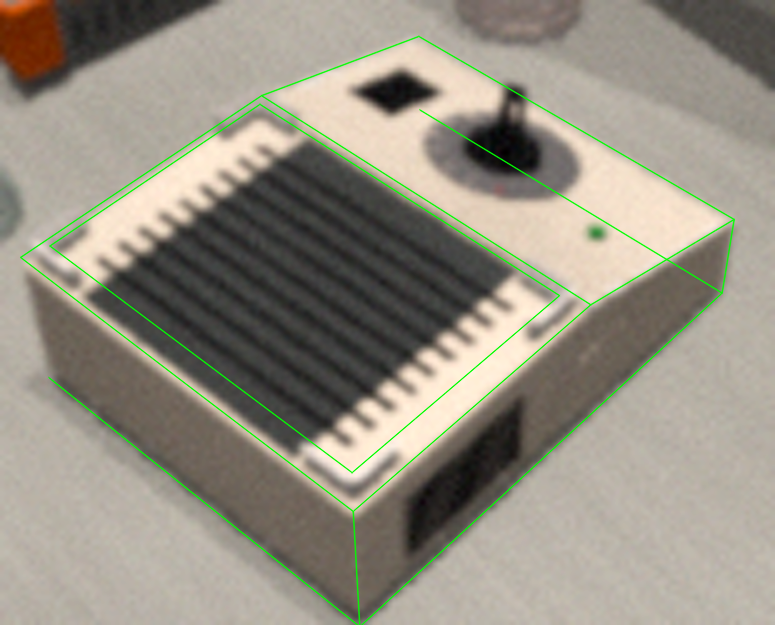

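The wireframes land within about 1 px in both views, so the poses are usable. Next, a helper that gives the relative move numbers, and the obstacle positions.

```bash
cat > go.py <<'E'
import sys, numpy as np
from scipy.spatial.transform import Rotation as Rn
from rig import monitor
# usage: go.py x y z jawyaw  : tool down, tool y axis at yaw
def Rdown(yaw):
    y=np.array([np.cos(yaw),np.sin(yaw),0]); z=np.array([0,0,-1.]); return np.c_[np.cross(y,z),y,z]
def delta(p,R,s=None):
    s=s or monitor.sense(); R0=Rn.from_quat(s["ee_rot"]).as_matrix()
    return np.r_[R0.T@(np.array(p)-s["position"])*100, Rn.from_matrix(R0.T@R).as_rotvec(degrees=True)]
if __name__=="__main__":
    a=list(map(float,sys.argv[1:5])); s=monitor.sense()
    R0=Rn.from_quat(s["ee_rot"]).as_matrix()
    print("t",round(s["clock"],2),"pos",s["position"].round(4),"yaw",np.arctan2(R0[1,1],R0[0,1]).round(4),"zdir",R0[:,2].round(4),"q",s["q"].round(2),"F",s["ft_force"].round(1),"w",round(s["width"],4))
    if len(sys.argv)>4: print("delta",delta(a[:3],Rdown(a[3]),s).round(2).tolist())
E
python3 go.py .5275 -.4305 .2 0
python3 - <<'E'
from h import *
for n,u,v,z in [("stack",513,418,.096),("flaskbase",527,215,0.0),("bottlecap",267,424,.2),("burner",260,226,.02),("spout",298,427,.17)]:
    print(n, ray("top",(u*.64,v*.64),z).round(3))
E
```

```text
t 0.1 pos [ 0.1472 -0.6072  0.2311] yaw -1.333 zdir [-1.e-04  1.e-03 -1.e+00] q [-1.44  0.49  1.56  0.    1.09 -0.11] F [0.8 0.1 0.4] w 0.0953
delta [41.12, -8.21, 3.13, -0.04, -0.04, -76.38]
stack [ 0.321 -0.211  0.096]
flaskbase [ 0.737 -0.284  0.   ]
bottlecap [0.323 0.21  0.2  ]
burner [0.715 0.276 0.02 ]
spout [0.316 0.165 0.17 ]
```

Emit:
{"method": "drive_tool", "body": {"motion": [[4.6, -0.9, 0.3, 0, 0, -8.5], [9.2, -1.8, 0.6, 0, 0, -17], [13.8, -2.7, 0.9, 0, 0, -25.5], [18.4, -3.6, 1.2, 0, 0, -34], [23, -4.5, 1.5, 0, 0, -42.5]], "hand": 0.42}}

```text
clock: 0.6
position: [0.3617, -0.5084, 0.2163]
ee_rot: [0.881, 0.473, -0.0, -0.0]
ft_force: [0.0, -1.1, -0.0]
width: 0.0601
```

```bash
python3 go.py .5275 -.4305 .2 0
```

```text
t 0.6 pos [ 0.3617 -0.5084  0.2163] yaw -0.5853 zdir [-2.e-04  3.e-04 -1.e+00] q [-1.06  0.5   1.58 -0.    1.06 -0.47] F [ 0.  -1.1 -0. ] w 0.0601
delta [15.66, 9.52, 1.63, -0.02, -0.01, -33.54]
```

Emit:
{"method": "drive_tool", "body": {"motion": [[3.7, 2.2, 0.4, 0, 0, -8], [7.5, 4.5, 0.8, 0, 0, -16], [11.2, 6.8, 1.2, 0, 0, -24], [15, 9, 1.6, 0, 0, -32.5], [15, 9, 1.6, 0, 0, -32.5]]}}

```text
clock: 1.1
position: [0.5222, -0.4321, 0.1993]
ee_rot: [0.712, 0.702, 0.0, -0.001]
ft_force: [-1.0, -0.5, -0.5]
width: 0.0402
```

```bash
python3 go.py .5275 -.4305 .12 0.005; python3 - <<'E'
from h import *
for n in("top","scene"):
    cv2.imwrite(f"pics/{n}1.png",optics.grab_frame(n)[:,:,::-1])
crop("pics/top1.png","pics/c1t.png",335,120,110,130,5)
crop("pics/scene1.png","pics/c1s.png",125,50,120,120,5)
E
```

```text
t 1.1 pos [ 0.5222 -0.4321  0.1993] yaw -0.0149 zdir [-3.0e-04  1.3e-03 -1.0e+00] q [-0.79  0.6   1.45  0.    1.09 -0.77] F [-1.  -0.5 -0.5] w 0.0402
delta [0.16, 0.53, 7.93, -0.02, -0.07, -1.14]
```

View pics/c1t.png

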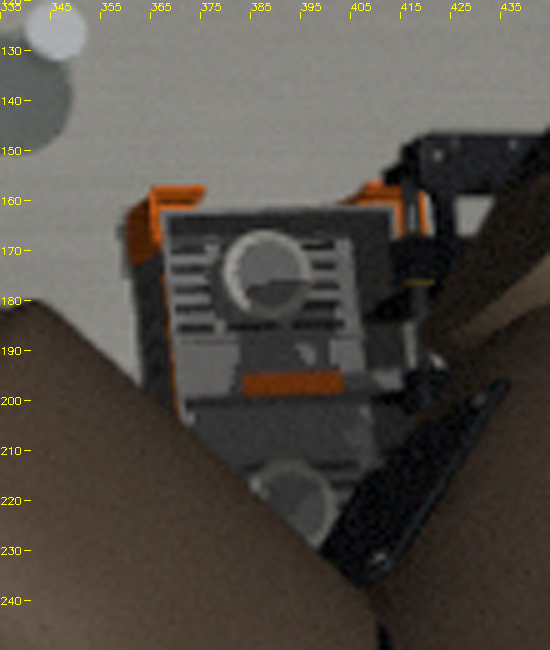

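View pics/c1s.png

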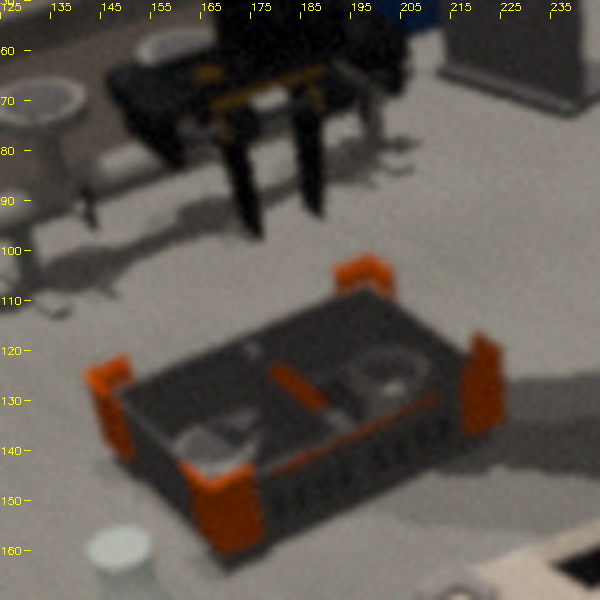

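Gripper is open above the bridge. The orange handle is centred at about (393,196.5) in the top image. I'll check that against the fit, then descend.

```bash
python3 - <<'E'
from h import *
print(ray("top",(392.9,196.3),.058), proj("scene",[.5275,-.4305,.058]),proj("scene",[.5275,-.4305,.058+.017]))
E
python3 go.py .528 -.4305 .110 0.004
```

```text
[ 0.52804787 -0.42887552  0.058     ] [[184.65080748 126.41047907]] [[184.03010645 122.38449343]]
t 1.2 pos [ 0.519  -0.4343  0.1999] yaw -0.0231 zdir [-1.e-03  7.e-04 -1.e+00] q [-0.79  0.6   1.45 -0.    1.09 -0.77] F [-0.3 -0.3 -0.2] w 0.0403
delta [0.4, 0.9, 8.99, -0.06, -0.04, -1.55]
```

Emit:
{"method": "drive_tool", "body": {"motion": [[0.2, 0.5, 3, 0, 0, -1.1], [0.2, 0.5, 6, 0, 0, -1.1], [0.2, 0.5, 9, 0, 0, -1.1], [0.2, 0.5, 9, 0, 0, -1.1]]}}

```text
clock: 1.6
position: [0.5211, -0.4329, 0.1071]
ee_rot: [0.71, 0.704, -0.0, -0.003]
ft_force: [-0.6, -0.2, 0.5]
width: 0.04
```

```bash
python3 go.py .528 -.4305 .046 0.004; python3 - <<'E'
from h import *
cv2.imwrite(f"pics/scene2.png",optics.grab_frame("scene")[:,:,::-1])
crop("pics/scene2.png","pics/c2s.png",125,50,120,120,5)
E
```

```text
t 1.6 pos [ 0.5211 -0.4329  0.1071] yaw -0.0075 zdir [-0.0047  0.0044 -1.    ] q [-0.79  0.7   1.53 -0.    0.92 -0.78] F [-0.6 -0.2  0.5] w 0.04
delta [0.22, 0.72, 6.11, -0.27, -0.25, -0.66]
```

View pics/c2s.png

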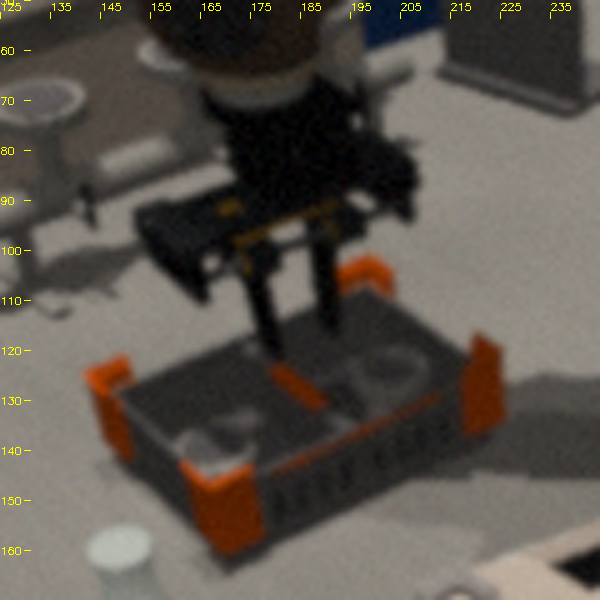

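Emit:
{"method": "drive_tool", "body": {"motion": [[0.2, 0.6, 2, -0.2, -0.2, -0.5], [0.2, 0.6, 4, -0.2, -0.2, -0.5], [0.2, 0.6, 6, -0.2, -0.2, -0.5], [0.2, 0.6, 6, -0.2, -0.2, -0.5], [0.2, 0.6, 6, -0.2, -0.2, -0.5]]}}

```text
clock: 2.15
position: [0.5297, -0.4322, 0.0524]
ee_rot: [0.706, 0.708, -0.0, 0.003]
ft_force: [0.9, 0.6, 0.9]
width: 0.04
```

```bash
python3 go.py .528 -.430 .044 0.004
```

```text
t 2.15 pos [ 0.5297 -0.4322  0.0524] yaw 0.003 zdir [ 0.0046 -0.0047 -1.    ] q [-0.78  0.77  1.55 -0.    0.81 -0.78] F [0.9 0.6 0.9] w 0.04
delta [0.22, -0.17, 0.84, 0.26, 0.27, -0.06]
```

Emit:
{"method": "drive_tool", "body": {"motion": [[0.1, -0.1, 0.7, 0.1, 0.1, 0], [0.1, -0.1, 0.7, 0.1, 0.1, 0], [0.1, -0.1, 0.7, 0.1, 0.1, 0]]}}

```text
clock: 2.45
position: [0.5287, -0.4304, 0.0442]
ee_rot: [0.706, 0.708, -0.0, 0.002]
ft_force: [-0.2, 0.5, 0.9]
width: 0.0399
```

Emit:
{"method": "drive_tool", "body": {"motion": [[0, 0, 0, 0, 0, 0], [0, 0, 0, 0, 0, 0], [0, 0, 0, 0, 0, 0], [0, 0, 0, 0, 0, 0], [0, 0, 0, 0, 0, 0]], "hand": 0, "squeeze": 50}}

```text
clock: 2.95
position: [0.5287, -0.4304, 0.0437]
ee_rot: [0.706, 0.709, -0.0, 0.001]
ft_force: [0.7, -0.4, 0.9]
width: 0.0118
```

```bash
python3 go.py .528 -.430 .24 0.004
```

```text
t 2.95 pos [ 0.5287 -0.4304  0.0437] yaw 0.004 zdir [ 0.0019 -0.002  -1.    ] q [-0.78  0.78  1.56 -0.    0.8  -0.78] F [ 0.7 -0.4  0.9] w 0.0118
delta [-0.0, -0.03, -19.63, 0.11, 0.12, -0.0]
```

Emit:
{"method": "drive_tool", "body": {"motion": [[0, 0, -0.4, 0, 0, 0], [0, 0, -1.2, 0, 0, 0], [0, 0, -2.5, 0, 0, 0], [0, 0, -4.2, 0, 0, 0], [0, 0, -6, 0, 0, 0]]}}

```text
clock: 3.45
position: [0.5284, -0.4301, 0.1049]
ee_rot: [0.706, 0.708, -0.0, 0.001]
ft_force: [0.0, -0.5, -4.7]
width: 0.0113
```

Emit:
{"method": "drive_tool", "body": {"motion": [[0, 0, -2.2, 0, 0, 0], [0, 0, -4.5, 0, 0, 0], [0, 0, -6.5, 0, 0, 0], [0, 0, -8, 0, 0, 0], [0, 0, -9, 0, 0, 0]]}}

```text
clock: 3.95
position: [0.5284, -0.4301, 0.1954]
ee_rot: [0.706, 0.709, -0.0, 0.002]
ft_force: [-0.0, -0.7, -5.5]
width: 0.012
```

Emit:
{"method": "drive_tool", "body": {"motion": [[0, 0, -0.6, 0, 0, 0], [0, 0, -0.8, 0, 0, 0], [0, 0, -0.8, 0, 0, 0]]}}

```text
clock: 4.25
position: [0.5282, -0.4299, 0.2012]
ee_rot: [0.706, 0.708, -0.0, 0.001]
ft_force: [-0.6, 0.5, -4.6]
width: 0.0119
```

```bash
python3 go.py .528 -.430 .20 0.004; python3 - <<'E'
from h import *
for n in("top","scene"):
    im=optics.grab_frame(n)[:,:,::-1];cv2.imwrite(f"pics/{n}3.png",im); 
cv2.imwrite("pics/c3s.png",cv2.resize(im,(800,600)))
E
```

```text
t 4.25 pos [ 0.5282 -0.4299  0.2012] yaw 0.0039 zdir [ 0.0012 -0.0013 -1.    ] q [-0.78  0.6   1.44 -0.    1.1  -0.78] F [-0.6  0.5 -4.6] w 0.0119
delta [-0.01, -0.02, 0.12, 0.07, 0.08, -0.0]
```

View pics/c3s.png

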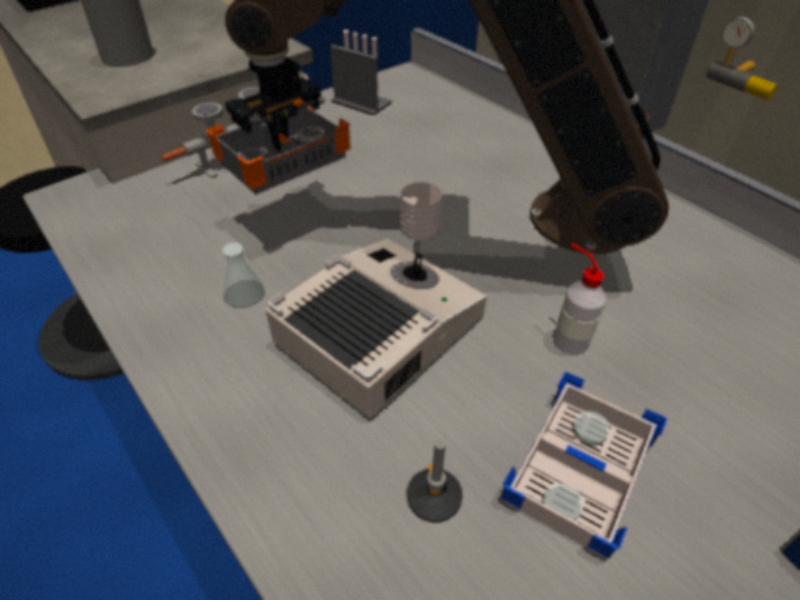

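Deep tray is lifted and looks level, ware upright (tray at about (283,150)). Now the in-hand pose.

```bash
python3 - <<'E'
from ov import *
P=[.5282,-.4305,.0039,.1575]
overlay("pics/scene3.png","pics/ov3s.png","scene",[(P,tray(64),(0,255,0))],125,65,110,70,7)
overlay("pics/top3.png","pics/ov3t.png","top",[(P,tray(64),(0,255,0))],350,130,100,110,5)
E
python3 go.py .6515 -.0165 .20 -1.4208
```

```text
t 4.35 pos [ 0.5281 -0.4299  0.2008] yaw 0.0039 zdir [ 8.e-04 -9.e-04 -1.e+00] q [-0.78  0.6   1.44 -0.    1.1  -0.78] F [ 0.2  0.4 -5. ] w 0.0118
delta [41.29, 12.5, 0.05, 0.08, 0.01, 81.63]
```

View pics/ov3s.png

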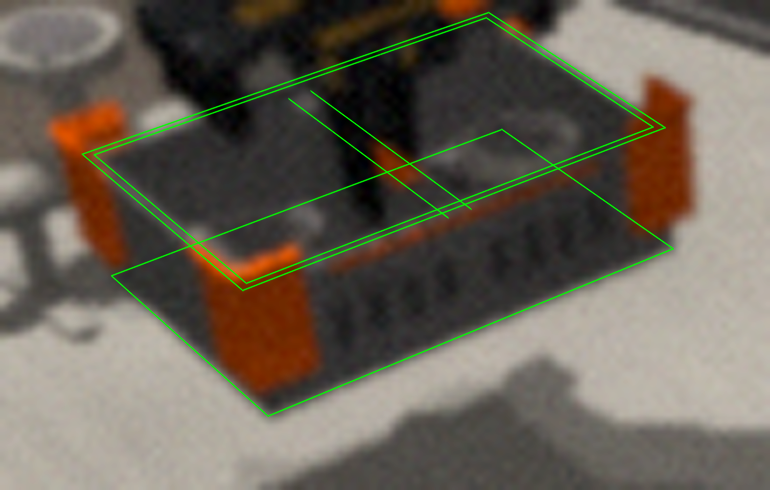

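View pics/ov3t.png

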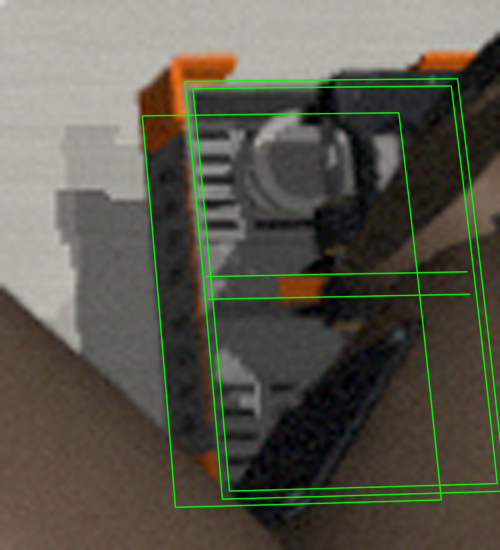

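In-hand pose matches the model within about 1 px. Carrying it smoothly to hover over the seat.

Emit:
{"method": "drive_tool", "body": {"motion": [[0.3, 0.1, 0, 0, 0, 0.5], [1.0, 0.3, 0, 0, 0, 2], [2.3, 0.7, 0, 0, 0, 4.5], [4.1, 1.3, 0, 0, 0, 8], [6.2, 1.9, 0, 0, 0, 12.2]]}}

```text
clock: 4.85
position: [0.5471, -0.3674, 0.201]
ee_rot: [0.778, 0.628, 0.0, 0.001]
ft_force: [0.5, -0.2, -4.6]
width: 0.0116
```

Emit:
{"method": "drive_tool", "body": {"motion": [[2.6, 0.2, 0, 0, 0, 5], [5.6, 0.4, 0, 0, 0, 10.6], [8.7, 0.7, 0, 0, 0, 16.5], [11.9, 0.9, 0, 0, 0, 22.5], [15, 1.2, 0, 0, 0, 28.6]]}}

```text
clock: 5.35
position: [0.59, -0.2222, 0.2011]
ee_rot: [0.909, 0.416, 0.0, 0.001]
ft_force: [0.2, 0.4, -4.4]
width: 0.0117
```

Emit:
{"method": "drive_tool", "body": {"motion": [[2.9, -1.3, 0, 0, 0, 6], [5.8, -2.6, 0, 0, 0, 12], [8.7, -3.9, 0, 0, 0, 18], [11.4, -5.1, 0, 0, 0, 23.6], [13.8, -6.1, 0, 0, 0, 28.6]]}}

```text
clock: 5.85
position: [0.6335, -0.0774, 0.2009]
ee_rot: [0.984, 0.179, 0.0, 0.001]
ft_force: [-0.1, -0.6, -4.7]
width: 0.0117
```

Emit:
{"method": "drive_tool", "body": {"motion": [[1.3, -1.8, 0, 0, 0, 4], [2.5, -3.3, 0, 0, 0, 7.7], [3.3, -4.4, 0, 0, 0, 10.3], [3.8, -4.9, 0, 0, 0, 11.7], [3.9, -5.1, 0, 0, 0, 12.2]]}}

```text
clock: 6.35
position: [0.6517, -0.0167, 0.2007]
ee_rot: [0.997, 0.075, 0.001, 0.001]
ft_force: [0.2, 0.8, -5.0]
width: 0.0119
```

Emit:
{"method": "drive_tool", "body": {"motion": [[0, 0, 0, 0, 0, 0], [0, 0, 0, 0, 0, 0], [0, 0, 0, 0, 0, 0]]}}

```text
clock: 6.65
position: [0.6515, -0.0182, 0.2011]
ee_rot: [0.997, 0.075, 0.001, 0.001]
ft_force: [0.8, 0.1, -5.2]
width: 0.0116
```

```bash
python3 go.py .6515 -.0165 .20 -1.4208; python3 - <<'E'
from ov import *
for n in("top","scene"):
    im=optics.grab_frame(n)[:,:,::-1];cv2.imwrite(f"pics/{n}4.png",im); 
from rig import monitor
s=monitor.sense(); p=s["position"]
P=[p[0],p[1],-1.4208,p[2]-.0437]
G=(0,255,0)
overlay("pics/scene4.png","pics/ov4s.png","scene",[(P,tray(64),G),([.6515,-.0165,.150],DRY,(0,255,255))],160,110,160,150,5)
overlay("pics/top4.png","pics/ov4t.png","top",[(P,tray(64),G),([.6515,-.0165,.150],DRY,(0,255,255))],180,90,150,145,5)
E
```

```text
t 6.65 pos [ 0.6515 -0.0182  0.2011] yaw -1.4205 zdir [ 0.0016 -0.0019 -1.    ] q [-0.13  0.56  1.52 -0.    1.06  1.29] F [ 0.8  0.1 -5.2] w 0.0116
delta [0.02, -0.16, 0.11, 0.12, -0.08, 0.02]
```

View pics/ov4s.png

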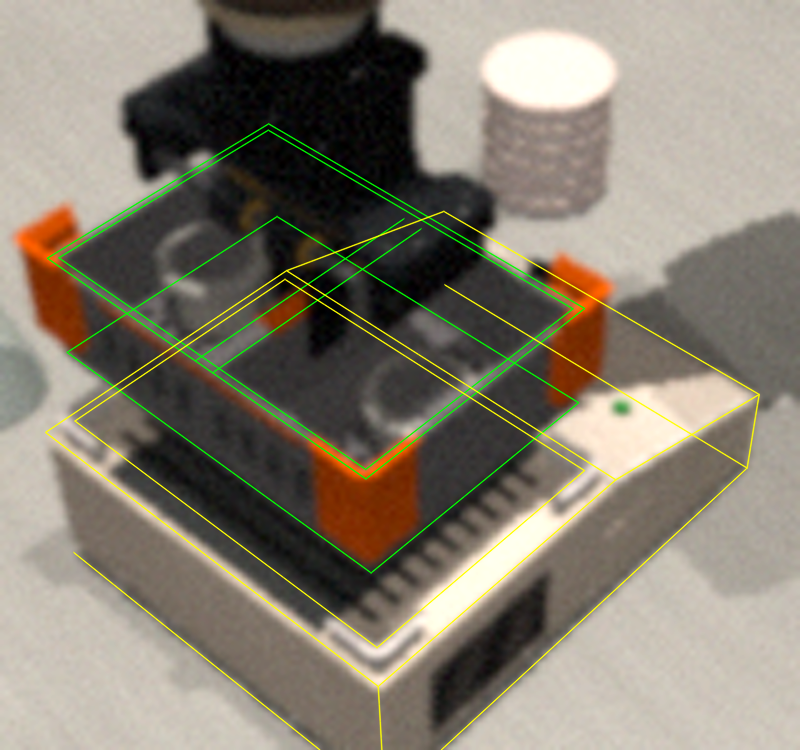

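View pics/ov4t.png

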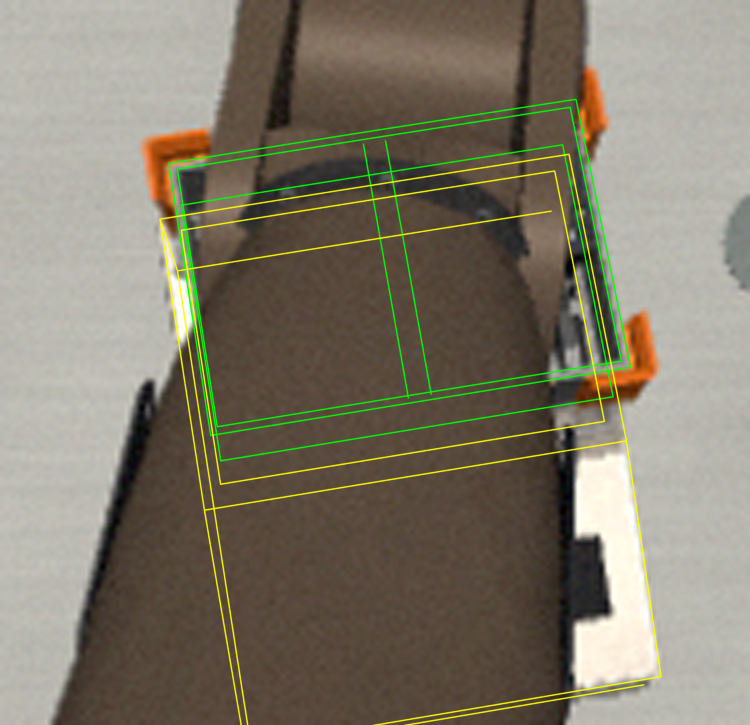

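Tray hovers over the seat, well aligned with the dryer outline. Lowering to just above the corner angles.

Emit:
{"method": "drive_tool", "body": {"motion": [[0, -0.1, 0.3, 0, 0, 0], [0, -0.1, 1, 0.1, 0, 0], [0, -0.1, 2, 0.1, 0, 0], [0, -0.1, 2.8, 0.1, 0, 0], [0, -0.1, 3.1, 0.1, 0, 0]]}}

```text
clock: 7.25
position: [0.6511, -0.0167, 0.1685]
ee_rot: [0.997, 0.075, -0.0, -0.0]
ft_force: [-0.8, -0.4, -4.7]
width: 0.0114
```

Emit:
{"method": "drive_tool", "body": {"motion": [[0, 0, 0, 0, 0, 0], [0, 0, 0, 0, 0, 0], [0, 0, 0, 0, 0, 0]]}}

```text
clock: 7.55
position: [0.6518, -0.0168, 0.1704]
ee_rot: [0.997, 0.075, 0.001, 0.0]
ft_force: [0.1, -0.2, -4.9]
width: 0.0115
```

```bash
python3 go.py .6515 -.0165 .1437 -1.4208; python3 - <<'E'
from ov import *
for n in("top","scene"):
    im=optics.grab_frame(n)[:,:,::-1];cv2.imwrite(f"pics/{n}5.png",im); 
from rig import monitor
s=monitor.sense(); p=s["position"]
P=[p[0],p[1],-1.4208,p[2]-.0437]
G=(0,255,0)
D=[.6515,-.0160,.150]
overlay("pics/scene5.png","pics/ov5s.png","scene",[(P,tray(64),G),(D,[box(78,113,100),box(90,125,100)],(0,255,255))],165,130,130,125,6)
overlay("pics/top5.png","pics/ov5t.png","top",[(P,tray(64),G),(D,[box(78,113,100),box(90,125,100)],(0,255,255))],200,100,110,105,6)
E
```

```text
t 7.55 pos [ 0.6518 -0.0168  0.1704] yaw -1.4203 zdir [ 2.1e-03 -2.0e-04 -1.0e+00] q [-0.13  0.59  1.55  0.    1.    1.29] F [ 0.1 -0.2 -4.9] w 0.0115
delta [-0.03, -0.03, 2.67, 0.03, -0.12, 0.03]
```

View pics/ov5s.png

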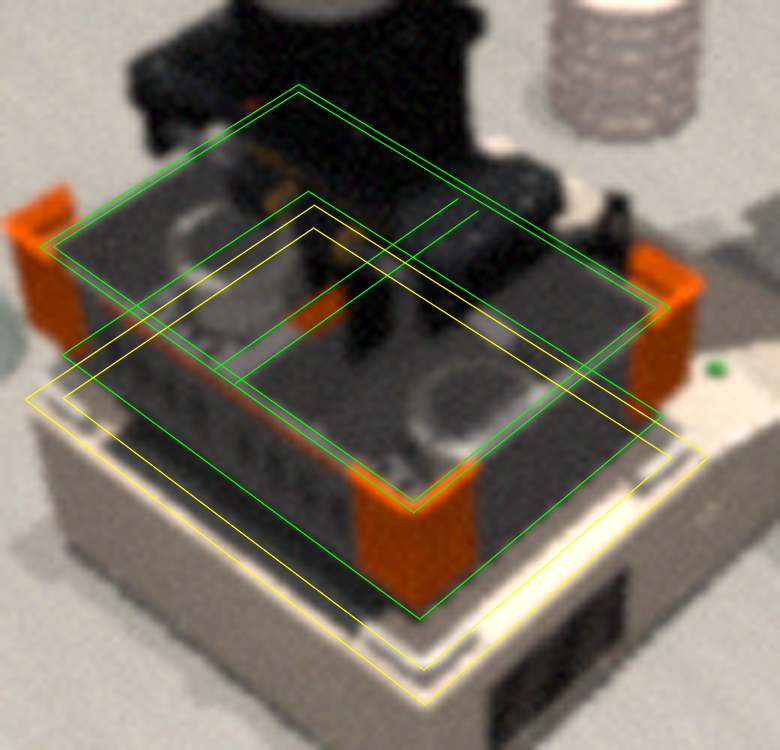

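View pics/ov5t.png

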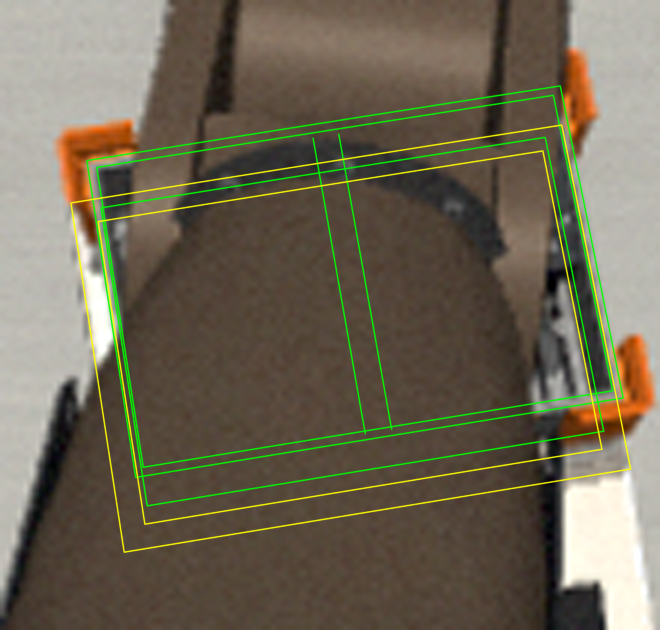

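Alignment within about 1 mm. Descending slowly, watching the force.

Emit:
{"method": "drive_tool", "body": {"motion": [[0, -0.1, 0.4, 0, 0, 0], [0, -0.1, 0.8, 0, -0.1, 0], [0, -0.1, 1.2, 0, -0.1, 0], [0, -0.1, 1.6, 0, -0.1, 0], [0, -0.1, 1.6, 0, -0.1, 0]]}}

```text
clock: 8.15
position: [0.6512, -0.0157, 0.1532]
ee_rot: [0.997, 0.075, -0.001, 0.0]
ft_force: [0.1, -0.1, -5.5]
width: 0.0118
```

```bash
python3 go.py .6517 -.0158 .1437 -1.4208
```

```text
t 8.15 pos [ 0.6512 -0.0157  0.1532] yaw -1.4203 zdir [-1.5e-03 -2.0e-04 -1.0e+00] q [-0.13  0.61  1.57 -0.    0.96  1.3 ] F [ 0.1 -0.1 -5.5] w 0.0118
delta [0.05, 0.01, 0.95, -0.0, 0.09, 0.03]
```

Emit:
{"method": "drive_tool", "body": {"motion": [[0, 0, 0.3, 0, 0, 0], [0, 0, 0.5, 0, 0, 0], [0, 0, 0.7, 0, 0, 0], [0, 0, 0.7, 0, 0, 0]]}}

```text
clock: 8.55
position: [0.6513, -0.0158, 0.1468]
ee_rot: [0.997, 0.075, -0.0, 0.0]
ft_force: [0.3, -0.0, -5.1]
width: 0.0121
```

Emit:
{"method": "drive_tool", "body": {"motion": [[0, 0, 0.1, 0, 0, 0], [0, 0, 0.2, 0, 0, 0], [0, 0, 0.3, 0, 0, 0], [0, 0, 0.3, 0, 0, 0]]}}

```text
clock: 8.95
position: [0.6514, -0.0158, 0.144]
ee_rot: [0.997, 0.075, -0.0, 0.0]
ft_force: [0.1, 0.0, -4.9]
width: 0.0121
```

```bash
python3 go.py .6517 -.0158 .1437 -1.4208
```

```text
t 8.95 pos [ 0.6514 -0.0158  0.144 ] yaw -1.4203 zdir [-4.e-04 -4.e-04 -1.e+00] q [-0.13  0.62  1.58 -0.    0.95  1.3 ] F [ 0.1  0.  -4.9] w 0.0121
delta [0.03, 0.01, 0.03, 0.02, 0.03, 0.03]
```

Inside the angles with no lateral force. The last millimetre comes next.

Emit:
{"method": "drive_tool", "body": {"motion": [[0, 0, 0.05, 0, 0, 0], [0, 0, 0.1, 0, 0, 0], [0, 0, 0.1, 0, 0, 0]]}}

```text
clock: 9.25
position: [0.6515, -0.0158, 0.1437]
ee_rot: [0.997, 0.075, 0.0, 0.0]
ft_force: [-1.1, 1.1, 1.9]
width: 0.0117
```

Emit:
{"method": "drive_tool", "body": {"motion": [[0, 0, 0.05, 0, 0, 0], [0, 0, 0.1, 0, 0, 0], [0, 0, 0.1, 0, 0, 0]]}}

```text
clock: 9.55
position: [0.6515, -0.0158, 0.1437]
ee_rot: [0.997, 0.075, 0.0, 0.0]
ft_force: [-5.0, 0.9, 11.2]
width: 0.0115
```

Seated at the expected height (0.1437). Relieving the push, then releasing.

Emit:
{"method": "drive_tool", "body": {"motion": [[0, 0, -0.1, 0, 0, 0], [0, 0, -0.1, 0, 0, 0]]}}

```text
clock: 9.75
position: [0.6515, -0.0158, 0.1437]
ee_rot: [0.997, 0.075, 0.0, 0.0]
ft_force: [-2.6, 0.7, 6.6]
width: 0.0117
```

Emit:
{"method": "drive_tool", "body": {"motion": [[0, 0, 0, 0, 0, 0], [0, 0, 0, 0, 0, 0], [0, 0, 0, 0, 0, 0], [0, 0, 0, 0, 0, 0]], "hand": 0.42}}

```text
clock: 10.15
position: [0.6515, -0.0158, 0.1429]
ee_rot: [0.997, 0.075, -0.0, 0.0]
ft_force: [0.7, 0.3, -0.7]
width: 0.0375
```

```bash
python3 go.py .6517 -.0158 .25 -1.4208
```

```text
t 10.15 pos [ 0.6515 -0.0158  0.1429] yaw -1.4203 zdir [-2.e-04 -4.e-04 -1.e+00] q [-0.13  0.62  1.58 -0.    0.94  1.3 ] F [ 0.7  0.3 -0.7] w 0.0375
delta [0.01, 0.01, -10.71, 0.02, 0.01, 0.03]
```

Emit:
{"method": "drive_tool", "body": {"motion": [[0, 0, -1.5, 0, 0, 0], [0, 0, -4, 0, 0, 0], [0, 0, -7, 0, 0, 0], [0, 0, -10, 0, 0, 0], [0, 0, -12, 0, 0, 0]]}}

```text
clock: 10.65
position: [0.6518, -0.0157, 0.2667]
ee_rot: [0.997, 0.075, 0.001, 0.0]
ft_force: [-0.1, -0.8, -0.5]
width: 0.0399
```

```bash
python3 go.py .521 .396 .26 0.305
```

```text
t 10.65 pos [ 0.6518 -0.0157  0.2667] yaw -1.4202 zdir [ 3.e-03 -8.e-04 -1.e+00] q [-0.13  0.5   1.45 -0.    1.19  1.3 ] F [-0.1 -0.8 -0.5] w 0.0399
delta [-6.76, -42.67, 0.6, 0.19, -0.06, -98.85]
```

Emit:
{"method": "drive_tool", "body": {"motion": [[-0.5, -3.4, 0, 0, 0, -8], [-1, -6.9, 0, 0, 0, -16.2], [-1.6, -10.4, 0, 0, 0, -24.4], [-2.1, -13.9, 0, 0, 0, -32.7], [-2.7, -17.3, 0, 0, 0, -41]]}}

```text
clock: 11.15
position: [0.5984, 0.1526, 0.2643]
ee_rot: [0.906, 0.422, 0.0, 0.0]
ft_force: [0.4, 0.5, -0.9]
width: 0.0397
```

Emit:
{"method": "drive_tool", "body": {"motion": [[1.9, -3, 0, 0, 0, -8.2], [3.7, -6, 0, 0, 0, -16.4], [5.6, -8.9, 0, 0, 0, -24.6], [7.4, -11.9, 0, 0, 0, -32.8], [9.3, -14.8, 0, 0, 0, -41]]}}

```text
clock: 11.65
position: [0.5457, 0.3193, 0.2643]
ee_rot: [0.701, 0.713, 0.0, 0.0]
ft_force: [0.1, -0.1, -0.4]
width: 0.0401
```

Emit:
{"method": "drive_tool", "body": {"motion": [[0, 0, 0, 0, 0, 0]]}}

```text
clock: 11.75
position: [0.545, 0.3212, 0.2641]
ee_rot: [0.701, 0.714, 0.0, -0.0]
ft_force: [-0.1, 0.1, -0.6]
width: 0.0398
```

```bash
python3 go.py .521 .396 .16 0.305
```

```text
t 11.75 pos [0.545  0.3212 0.2641] yaw 0.0186 zdir [ 6.e-04  7.e-04 -1.e+00] q [0.43 0.47 1.5  0.   1.17 0.41] F [-0.1  0.1 -0.6] w 0.0398
delta [7.51, -2.27, 10.41, 0.04, -0.03, -16.41]
```

```bash
python3 - <<'E'
from ov import *
for n in("top","scene"):
    im=optics.grab_frame(n)[:,:,::-1];cv2.imwrite(f"pics/{n}6.png",im); 
G=(0,255,0)
overlay("pics/top6.png","pics/ov6t.png","top",[([.6515,-.0158,-1.4205,.1],[box(110,75,64),box(106,71,64)],G)],195,95,125,110,6)
overlay("pics/scene6.png","pics/ov6s.png","scene",[([.6515,-.0158,-1.4205,.1],[box(110,75,64),box(106,71,64),box(110,75,0)],G)],165,130,130,125,6)
crop("pics/top6.png","pics/c6t.png",80,150,90,105,6)
E
```

```text
(no output)
```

View pics/ov6t.png

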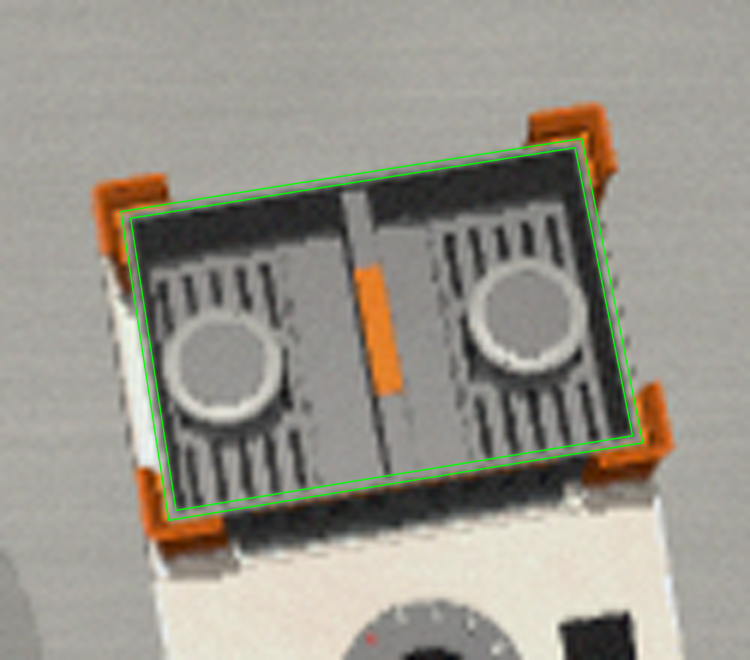

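View pics/ov6s.png

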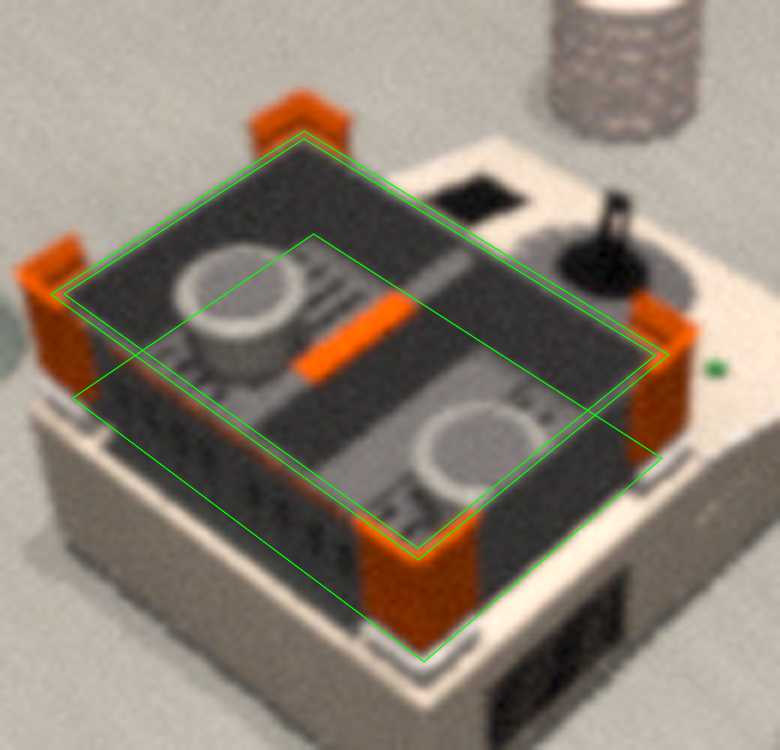

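View pics/c6t.png

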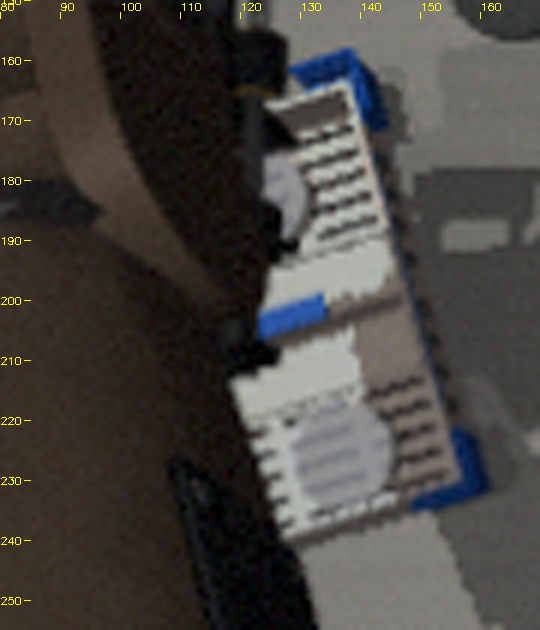

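Deep tray is seated in all four angles, with its wireframe matching in both views and both holders upright. Now refining the shallow handle position from pictures 0: top (124.8,203.5), scene (375,293).

```bash
python3 - <<'E'
from h import *
print(ray("top",(124.8,203.5),.040), ray("scene",(375,293),.040))
# handle direction
a=ray("top",(80+213/6,150+339/6),.04);b=ray("top",(80+326/6,150+305/6),.04);d=a-b;print(np.arctan2(d[1],d[0])-np.pi/2)
a=ray("scene",(315+240/5,230+286/5),.04);b=ray("scene",(315+362/5,230+345/5),.04);d=b-a;print(np.arctan2(d[1],d[0])-np.pi/2)
E
```

```text
[0.52142292 0.39532187 0.04      ] [0.52447626 0.40014657 0.04      ]
0.2804675551855902
0.3302836138774101
```

Emit:
{"method": "drive_tool", "body": {"motion": [[1.9, -0.6, 1, 0, 0, -4.1], [3.8, -1.1, 3, 0, 0, -8.2], [5.7, -1.7, 6, 0, 0, -12.3], [7.5, -2.2, 9, 0, 0, -16.4], [7.5, -2.2, 10.4, 0, 0, -16.4]]}}

```text
clock: 12.35
position: [0.5229, 0.3927, 0.1569]
ee_rot: [0.595, 0.804, -0.001, -0.001]
ft_force: [-0.5, -0.4, 0.2]
width: 0.0395
```

Emit:
{"method": "drive_tool", "body": {"motion": [[0, 0, 0, 0, 0, 0], [0, 0, 0, 0, 0, 0]]}}

```text
clock: 12.55
position: [0.5245, 0.3917, 0.1601]
ee_rot: [0.596, 0.803, 0.0, 0.0]
ft_force: [0.5, -0.3, 0.0]
width: 0.0397
```

```bash
python3 go.py .5217 .3965 .08 0.305; python3 - <<'E'
from ov import *
for n in("top","scene"):
    im=optics.grab_frame(n)[:,:,::-1];cv2.imwrite(f"pics/{n}7.png",im); 
crop("pics/scene7.png","pics/c7s.png",315,200,120,150,5)
E
```

```text
t 12.55 pos [0.5245 0.3917 0.1601] yaw 0.2941 zdir [ 7.e-04 -0.e+00 -1.e+00] q [ 0.54  0.6   1.56 -0.    0.98  0.25] F [ 0.5 -0.3  0. ] w 0.0397
delta [0.54, -0.13, 8.01, 0.04, 0.01, -0.62]
```

View pics/c7s.png

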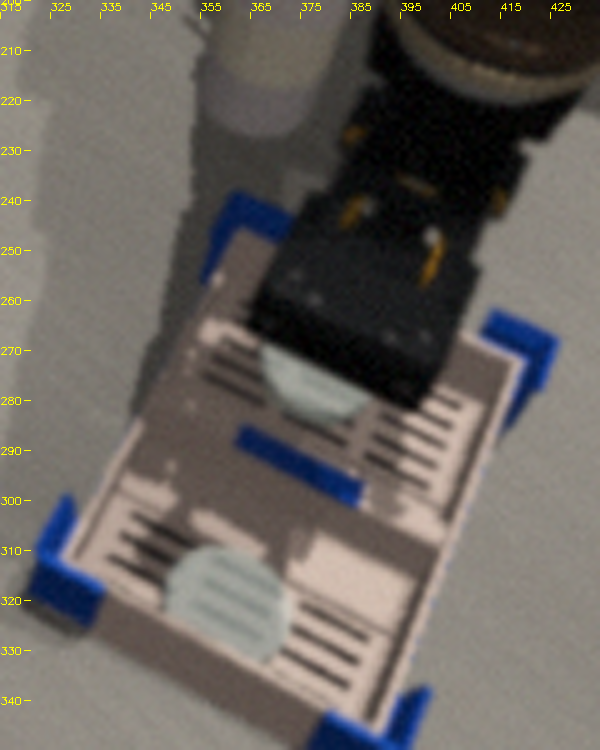

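Gripper lined up over the bridge (blue handle at (375,293)). Continuing down.

Emit:
{"method": "drive_tool", "body": {"motion": [[0.5, -0.1, 1.5, 0, 0, -0.6], [0.5, -0.1, 4, 0, 0, -0.6], [0.5, -0.1, 6.5, 0, 0, -0.6], [0.5, -0.1, 8, 0, 0, -0.6], [0.5, -0.1, 8, 0, 0, -0.6]]}}

```text
clock: 13.15
position: [0.5203, 0.3967, 0.0769]
ee_rot: [0.59, 0.807, -0.002, -0.001]
ft_force: [-0.0, -0.6, -0.2]
width: 0.0398
```

```bash
python3 go.py .5217 .3965 .03 0.305; python3 - <<'E'
from ov import *
for n in("top","scene"):
    im=optics.grab_frame(n)[:,:,::-1];cv2.imwrite(f"pics/{n}8.png",im); 
crop("pics/scene8.png","pics/c8s.png",315,220,120,130,5)
E
```

```text
t 13.15 pos [0.5203 0.3967 0.0769] yaw 0.3075 zdir [-0.0031 -0.0021 -1.    ] q [ 0.55  0.71  1.62 -0.    0.82  0.24] F [-0.  -0.6 -0.2] w 0.0398
delta [-0.05, 0.15, 4.69, -0.21, 0.06, 0.14]
```

View pics/c8s.png

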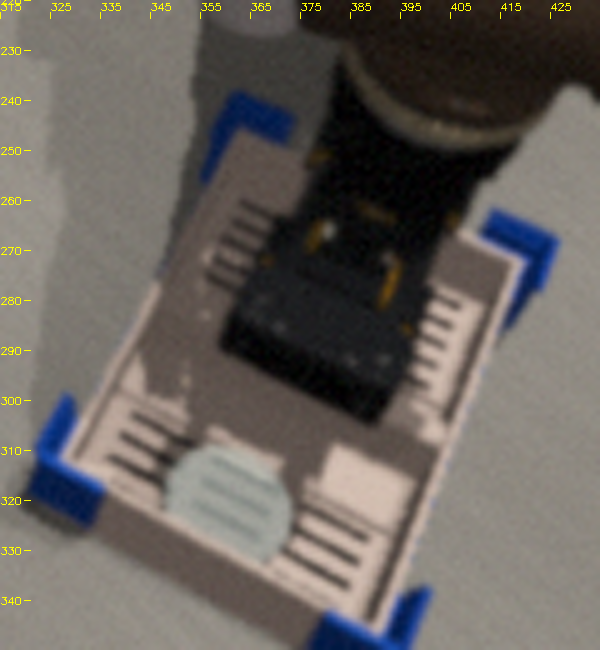

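Emit:
{"method": "drive_tool", "body": {"motion": [[0, 0.1, 1.5, -0.1, 0, 0], [0, 0.1, 3, -0.1, 0, 0], [0, 0.1, 4.2, -0.1, 0, 0], [0, 0.1, 4.5, -0.1, 0, 0], [0, 0.1, 4.5, -0.1, 0, 0]]}}

```text
clock: 13.75
position: [0.5218, 0.3973, 0.0331]
ee_rot: [0.59, 0.807, -0.0, 0.0]
ft_force: [0.4, -0.2, 0.1]
width: 0.0401
```

```bash
python3 go.py .5217 .3965 .029 0.305
```

```text
t 13.75 pos [0.5218 0.3973 0.0331] yaw 0.3076 zdir [ 3.e-04 -5.e-04 -1.e+00] q [ 0.55  0.77  1.63 -0.    0.74  0.24] F [ 0.4 -0.2  0.1] w 0.0401
delta [-0.07, -0.03, 0.41, 0.01, 0.04, 0.15]
```

Emit:
{"method": "drive_tool", "body": {"motion": [[0, 0, 0.4, 0, 0, 0], [0, 0, 0.4, 0, 0, 0], [0, 0, 0.4, 0, 0, 0]]}}

```text
clock: 14.05
position: [0.5221, 0.3975, 0.0302]
ee_rot: [0.59, 0.807, 0.001, 0.001]
ft_force: [-0.4, 0.0, 0.6]
width: 0.0405
```

Emit:
{"method": "drive_tool", "body": {"motion": [[0, 0, 0, 0, 0, 0], [0, 0, 0, 0, 0, 0], [0, 0, 0, 0, 0, 0], [0, 0, 0, 0, 0, 0], [0, 0, 0, 0, 0, 0]], "hand": 0, "squeeze": 50}}

```text
clock: 14.55
position: [0.5222, 0.3975, 0.0301]
ee_rot: [0.59, 0.807, 0.001, 0.001]
ft_force: [0.4, 1.0, 0.5]
width: 0.0116
```

```bash
python3 go.py .5217 .3965 .25 0.305
```

```text
t 14.55 pos [0.5222 0.3975 0.0301] yaw 0.3075 zdir [ 1.8e-03  4.0e-04 -1.0e+00] q [ 0.55  0.77  1.64 -0.    0.74  0.24] F [0.4 1.  0.5] w 0.0116
delta [-0.09, -0.04, -21.99, 0.1, 0.01, 0.14]
```

Emit:
{"method": "drive_tool", "body": {"motion": [[0, 0, -0.4, 0, 0, 0], [0, 0, -1.2, 0, 0, 0], [0, 0, -2.5, 0, 0, 0], [0, 0, -4.5, 0, 0, 0], [0, 0, -7, 0, 0, 0]]}}

```text
clock: 15.05
position: [0.5216, 0.3973, 0.101]
ee_rot: [0.59, 0.807, 0.0, 0.0]
ft_force: [1.1, -1.3, -2.8]
width: 0.0118
```

Emit:
{"method": "drive_tool", "body": {"motion": [[0, 0, -3, 0, 0, 0], [0, 0, -6, 0, 0, 0], [0, 0, -9, 0, 0, 0], [0, 0, -11.5, 0, 0, 0], [0, 0, -13.5, 0, 0, 0]]}}

```text
clock: 15.55
position: [0.5216, 0.3974, 0.2379]
ee_rot: [0.59, 0.807, 0.001, 0.001]
ft_force: [0.2, -0.1, -3.5]
width: 0.0118
```

Emit:
{"method": "drive_tool", "body": {"motion": [[0, 0, -1, 0, 0, 0], [0, 0, -1.5, 0, 0, 0], [0, 0, -1.5, 0, 0, 0], [0, 0, -1.5, 0, 0, 0]]}}

```text
clock: 15.95
position: [0.5214, 0.3972, 0.249]
ee_rot: [0.59, 0.807, -0.0, 0.0]
ft_force: [0.2, -1.4, -2.7]
width: 0.0117
```

```bash
python3 go.py .6515 -.0158 .25 -1.4205; python3 go.py .6515 -.0158 .25 1.7211|tail -1; python3 - <<'E'
from ov import *
for n in("top","scene"):
    im=optics.grab_frame(n)[:,:,::-1];cv2.imwrite(f"pics/{n}9.png",im); 
from rig import monitor
p=monitor.sense()["position"]; P=[p[0],p[1],.3075,p[2]-.0301]
overlay("pics/scene9.png","pics/ov9s.png","scene",[(P,tray(46),(0,255,0))],315,190,150,120,5)
overlay("pics/top9.png","pics/ov9t.png","top",[(P,tray(46),(0,255,0))],40,120,140,140,5)
E
```

```text
t 15.95 pos [0.5214 0.3972 0.249 ] yaw 0.3076 zdir [ 1.e-04 -6.e-04 -1.e+00] q [ 0.55  0.52  1.46 -0.    1.16  0.24] F [ 0.2 -1.4 -2.7] w 0.0117
delta [-43.3, -0.1, -0.07, 0.03, 0.03, 99.01]
delta [-43.3, -0.1, -0.07, -0.03, 0.03, -80.99]
```

View pics/ov9s.png

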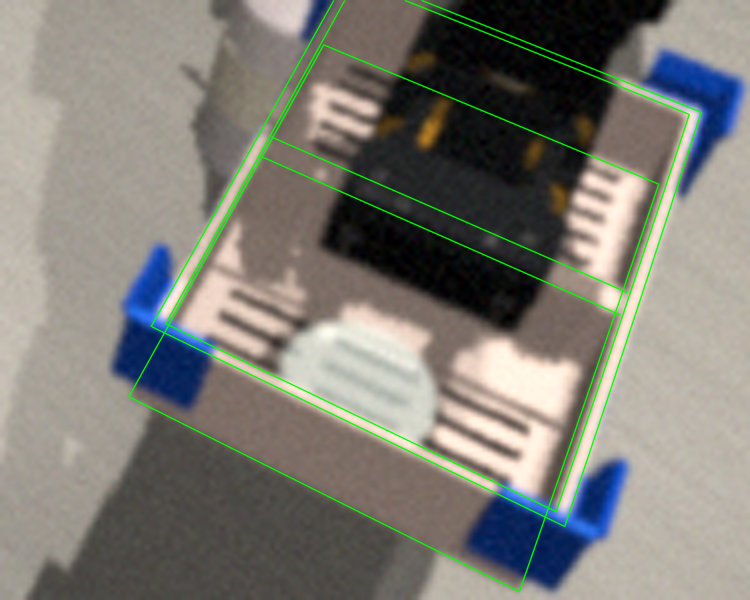

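View pics/ov9t.png

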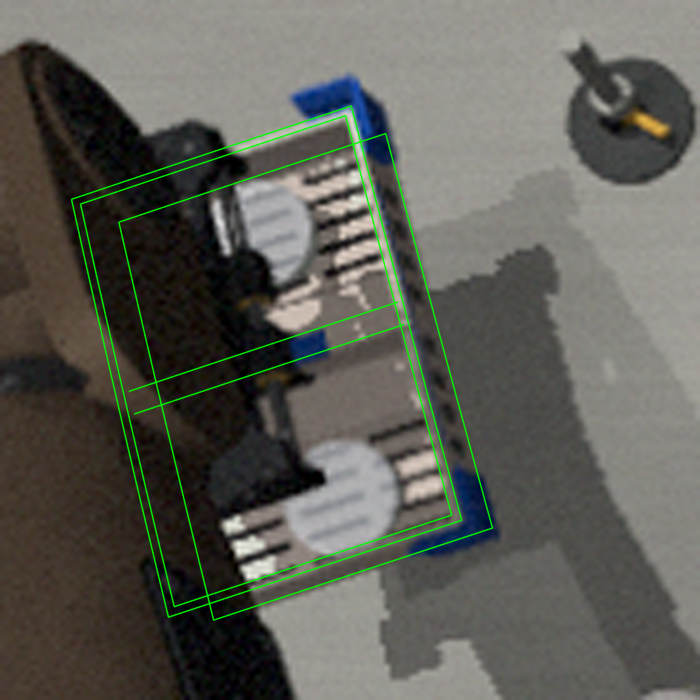

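In-hand pose agrees within about 1 px in both views; the dishes are flat. Carrying over to the dryer.

Emit:
{"method": "drive_tool", "body": {"motion": [[-0.3, 0, 0, 0, 0, -0.5], [-1.1, 0, 0, 0, 0, -2], [-2.4, 0, 0, 0, 0, -4.5], [-4.3, 0, 0, 0, 0, -8], [-6.5, 0, 0, 0, 0, -12.1]]}}

```text
clock: 16.55
position: [0.5414, 0.335, 0.2495]
ee_rot: [0.5, 0.866, 0.0, 0.0]
ft_force: [0.8, -0.3, -3.0]
width: 0.0116
```

Emit:
{"method": "drive_tool", "body": {"motion": [[-2.6, -0.5, 0, 0, 0, -5], [-5.5, -1.2, 0, 0, 0, -10.5], [-8.5, -1.8, 0, 0, 0, -16.4], [-11.7, -2.5, 0, 0, 0, -22.4], [-14.8, -3.2, 0, 0, 0, -28.4]]}}

```text
clock: 17.05
position: [0.5872, 0.1896, 0.2497]
ee_rot: [0.272, 0.962, 0.0, 0.0]
ft_force: [0.8, 0.4, -2.9]
width: 0.0114
```

Emit:
{"method": "drive_tool", "body": {"motion": [[-2.4, -2.1, 0, 0, 0, -6], [-4.9, -4.2, 0, 0, 0, -12], [-7.3, -6.3, 0, 0, 0, -18], [-9.5, -8.1, 0, 0, 0, -23.5], [-11.5, -9.8, 0, 0, 0, -28.4]]}}

```text
clock: 17.55
position: [0.6331, 0.0455, 0.2497]
ee_rot: [0.028, 1.0, 0.0, 0.0]
ft_force: [0.6, 0.4, -3.8]
width: 0.012
```

Emit:
{"method": "drive_tool", "body": {"motion": [[-0.8, -2.1, 0, 0, 0, -4], [-1.5, -3.9, 0, 0, 0, -7.6], [-2, -5.2, 0, 0, 0, -10.2], [-2.3, -5.8, 0, 0, 0, -11.6], [-2.4, -6, 0, 0, 0, -12.1]]}}

```text
clock: 18.05
position: [0.6532, -0.0152, 0.2495]
ee_rot: [-0.075, 0.997, 0.0, 0.0]
ft_force: [0.2, 0.5, -2.9]
width: 0.0115
```

Emit:
{"method": "drive_tool", "body": {"motion": [[0, 0, 0, 0, 0, 0], [0, 0, 0, 0, 0, 0], [0, 0, 0, 0, 0, 0]]}}

```text
clock: 18.35
position: [0.6531, -0.0138, 0.2501]
ee_rot: [-0.075, 0.997, 0.0, 0.001]
ft_force: [-0.2, 0.5, -3.0]
width: 0.012
```

```bash
python3 go.py .6515 -.0158 .2201 1.7211; python3 - <<'E'
from ov import *
for n in("top","scene"):
    im=optics.grab_frame(n)[:,:,::-1];cv2.imwrite(f"pics/{n}10.png",im); 
from rig import monitor
p=monitor.sense()["position"]; P=[p[0],p[1],1.7211,p[2]-.0301]
Q=[.6515,-.0158,-1.4205,.1]
overlay("pics/scene10.png","pics/ov10s.png","scene",[(P,tray(46),(0,255,0)),(Q,[box(110,75,64)],(0,255,255))],160,90,140,140,5)
overlay("pics/top10.png","pics/ov10t.png","top",[(P,tray(46),(0,255,0)),(Q,[box(110,75,64)],(0,255,255))],185,70,140,130,5)
E
```

```text
t 18.35 pos [ 0.6531 -0.0138  0.2501] yaw 1.7215 zdir [ 1.4e-03  2.0e-04 -1.0e+00] q [-0.12  0.52  1.46  0.    1.16 -1.84] F [-0.2  0.5 -3. ] w 0.012
delta [0.19, -0.18, 3.0, 0.0, 0.08, 0.02]
```

View pics/ov10s.png

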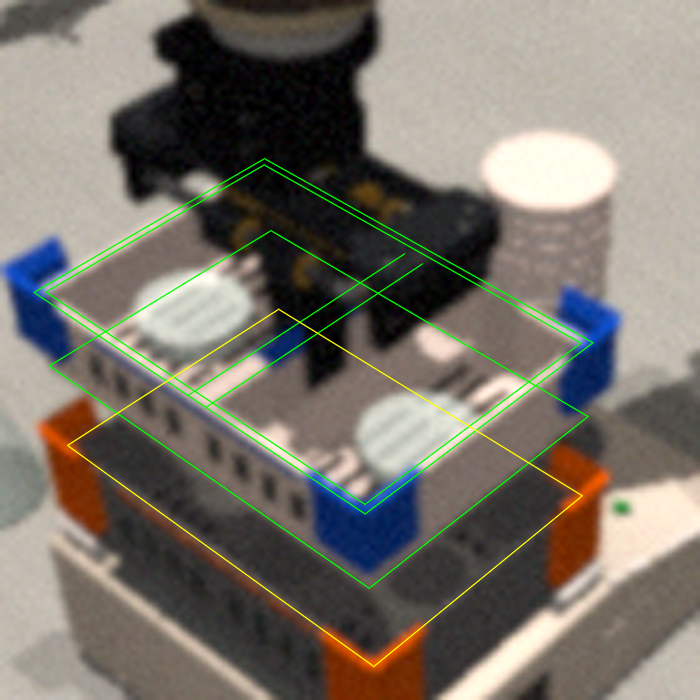

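View pics/ov10t.png

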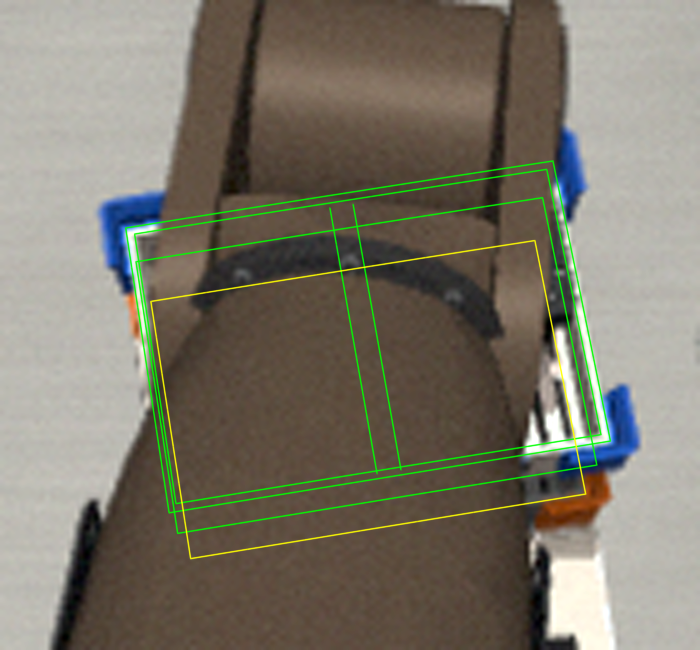

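```bash
python3 - <<'E'
from ov import *
from rig import monitor
p=monitor.sense()["position"]; P=[p[0],p[1],1.7211,p[2]-.0301]
Q=[.6515,-.0158,-1.4205,.1]
I=[(P,[box(110,75,46),box(106,71,46)],(0,255,0))]
def two(a,b,o):
    a=cv2.imread(a);b=cv2.imread(b);cv2.imwrite(o,np.hstack([a,b]))
overlay("pics/top10.png","pics/a.png","top",I,285,140,35,35,11)
overlay("pics/top10.png","pics/b.png","top",I,200,100,35,35,11)
two("pics/a.png","pics/b.png","pics/z10t.png")
overlay("pics/scene10.png","pics/a.png","scene",I,260,140,35,35,11)
overlay("pics/scene10.png","pics/b.png","scene",I,160,135,35,35,11)
two("pics/a.png","pics/b.png","pics/z10s.png")
E
```

```text
(no output)
```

View pics/z10t.png

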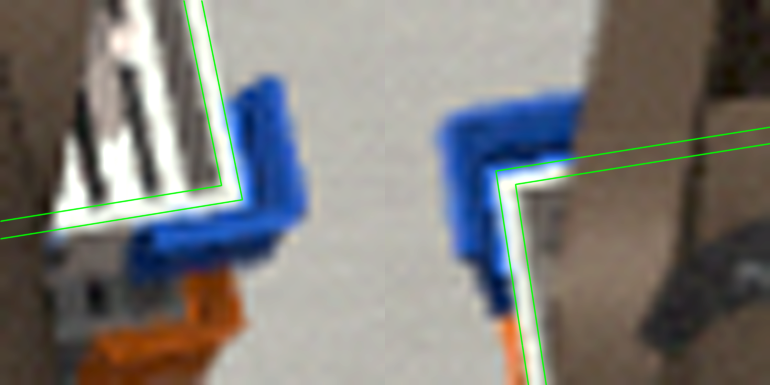

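View pics/z10s.png

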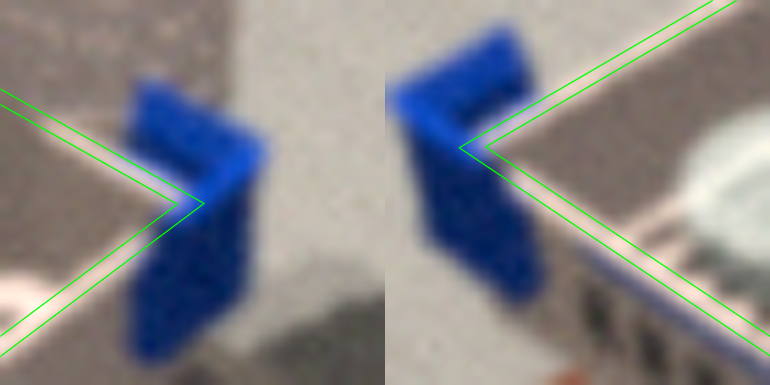

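The tray sits about 1 mm towards -x of the hand, so I'll target TCP x = 0.6525. Lowering to just above the orange corners.

Emit:
{"method": "drive_tool", "body": {"motion": [[0.2, 0, 0.4, 0, 0, 0], [0.2, -0.1, 1.2, 0, 0, 0], [0.2, -0.1, 2.2, 0, 0, 0], [0.2, -0.1, 2.8, 0, 0.1, 0], [0.2, -0.1, 3, 0, 0.1, 0]]}}

```text
clock: 18.95
position: [0.6511, -0.0155, 0.2187]
ee_rot: [-0.075, 0.997, 0.0, -0.001]
ft_force: [-0.4, 0.2, -2.9]
width: 0.0115
```

Emit:
{"method": "drive_tool", "body": {"motion": [[0, 0, 0, 0, 0, 0], [0, 0, 0, 0, 0, 0], [0, 0, 0, 0, 0, 0]]}}

```text
clock: 19.25
position: [0.6515, -0.0155, 0.2204]
ee_rot: [-0.075, 0.997, -0.0, 0.0]
ft_force: [-0.5, -0.5, -3.5]
width: 0.0117
```

```bash
python3 go.py .6525 -.0158 .1941 1.7211; python3 - <<'E'
from ov import *
for n in("top","scene"):
    im=optics.grab_frame(n)[:,:,::-1];cv2.imwrite(f"pics/{n}11.png",im); 
from rig import monitor
p=monitor.sense()["position"]; P=[p[0]-.001,p[1],1.7211,p[2]-.0301]
Q=[.6515,-.0158,-1.4205,.1]
I=[(P,[box(110,75,46),box(106,71,46),box(110,75,0)],(0,255,0)),(Q,[box(110,75,64)],(0,255,255))]
overlay("pics/scene11.png","pics/ov11s.png","scene",I,160,110,135,125,5)
overlay("pics/top11.png","pics/a.png","top",I,285,145,35,35,11)
overlay("pics/top11.png","pics/b.png","top",I,200,105,35,35,11)
cv2.imwrite("pics/z11t.png",np.hstack([cv2.imread("pics/a.png"),cv2.imread("pics/b.png")]))
E
```

```text
t 19.25 pos [ 0.6515 -0.0155  0.2204] yaw 1.7213 zdir [ 3.e-04 -2.e-04 -1.e+00] q [-0.13  0.54  1.5  -0.    1.1  -1.85] F [-0.5 -0.5 -3.5] w 0.0117
delta [-0.09, -0.04, 2.63, -0.01, 0.01, 0.01]
```

View pics/ov11s.png

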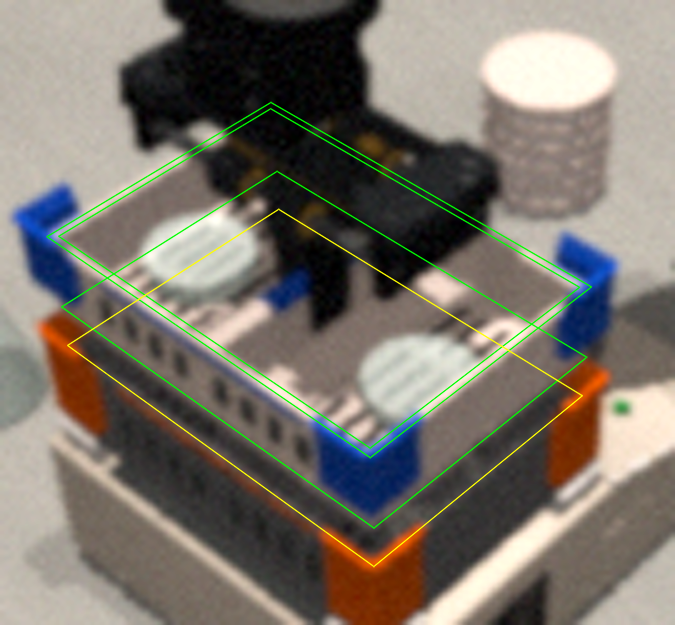

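View pics/z11t.png

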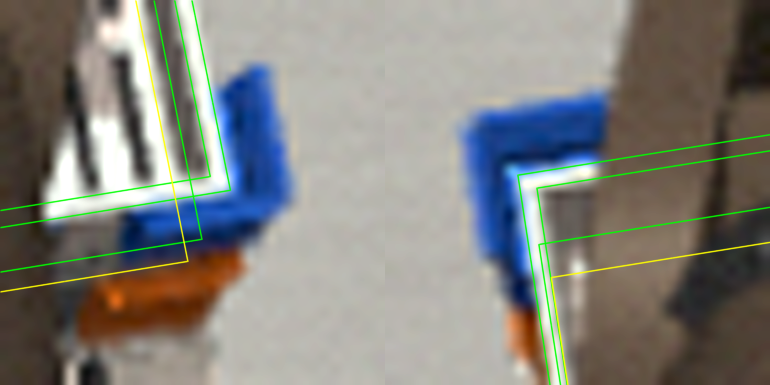

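Emit:
{"method": "drive_tool", "body": {"motion": [[-0.1, 0, 0.3, 0, 0, 0], [-0.1, 0, 0.7, 0, 0, 0], [-0.1, 0, 1.1, 0, 0, 0], [-0.1, 0, 1.5, 0, 0, 0], [-0.1, 0, 1.5, 0, 0, 0]]}}

```text
clock: 19.85
position: [0.6521, -0.0153, 0.2042]
ee_rot: [-0.075, 0.997, 0.0, -0.001]
ft_force: [0.2, -0.1, -3.5]
width: 0.0114
```

```bash
python3 go.py .6525 -.0158 .1941 1.7211
```

```text
t 19.85 pos [ 0.6521 -0.0153  0.2042] yaw 1.7213 zdir [-0.0015  0.     -1.    ] q [-0.12  0.56  1.52 -0.    1.07 -1.85] F [ 0.2 -0.1 -3.5] w 0.0114
delta [-0.03, -0.05, 1.01, 0.01, -0.09, 0.01]
```

Emit:
{"method": "drive_tool", "body": {"motion": [[0, 0, 0.2, 0, 0, 0], [0, 0, 0.4, 0, 0, 0], [0, 0, 0.6, 0, 0, 0], [0, 0, 0.7, 0, 0, 0]]}}

```text
clock: 20.25
position: [0.6523, -0.0153, 0.1979]
ee_rot: [-0.075, 0.997, -0.0, -0.0]
ft_force: [0.1, -0.1, -3.1]
width: 0.0117
```

Emit:
{"method": "drive_tool", "body": {"motion": [[0, 0, 0.1, 0, 0, 0], [0, 0, 0.2, 0, 0, 0], [0, 0, 0.3, 0, 0, 0], [0, 0, 0.3, 0, 0, 0]]}}

```text
clock: 20.65
position: [0.6523, -0.0154, 0.195]
ee_rot: [-0.075, 0.997, -0.0, -0.0]
ft_force: [-0.5, -0.3, -3.3]
width: 0.0117
```

Emit:
{"method": "drive_tool", "body": {"motion": [[0, 0, 0.05, 0, 0, 0], [0, 0, 0.1, 0, 0, 0], [0, 0, 0.1, 0, 0, 0]]}}

```text
clock: 20.95
position: [0.6524, -0.0154, 0.1941]
ee_rot: [-0.075, 0.997, -0.0, -0.0]
ft_force: [0.2, 1.1, -3.1]
width: 0.0117
```

Emit:
{"method": "drive_tool", "body": {"motion": [[0, 0, 0.05, 0, 0, 0], [0, 0, 0.1, 0, 0, 0], [0, 0, 0.1, 0, 0, 0]]}}

```text
clock: 21.25
position: [0.6525, -0.0153, 0.1941]
ee_rot: [-0.075, 0.997, -0.0, 0.0]
ft_force: [-2.6, 0.4, 6.7]
width: 0.0117
```

```bash
python3 go.py .6525 -.0158 .1941 1.7211
```

```text
t 21.25 pos [ 0.6525 -0.0153  0.1941] yaw 1.7213 zdir [ 6.e-04 -2.e-04 -1.e+00] q [-0.12  0.57  1.53 -0.    1.05 -1.85] F [-2.6  0.4  6.7] w 0.0117
delta [0.0, -0.05, -0.0, -0.02, 0.03, 0.01]
```

Seated at the expected height (0.1941). Relax, then release.

Emit:
{"method": "drive_tool", "body": {"motion": [[0, 0, -0.1, 0, 0, 0], [0, 0, -0.1, 0, 0, 0]]}}

```text
clock: 21.45
position: [0.6524, -0.0154, 0.1941]
ee_rot: [-0.075, 0.997, -0.0, -0.0]
ft_force: [-1.2, 0.4, 0.4]
width: 0.012
```

Emit:
{"method": "drive_tool", "body": {"motion": [[0, 0, 0, 0, 0, 0], [0, 0, 0, 0, 0, 0], [0, 0, 0, 0, 0, 0], [0, 0, 0, 0, 0, 0]], "hand": 0.42}}

```text
clock: 21.85
position: [0.6524, -0.0154, 0.1941]
ee_rot: [-0.075, 0.997, -0.0, -0.0]
ft_force: [-0.3, -0.2, -0.2]
width: 0.0373
```

Emit:
{"method": "drive_tool", "body": {"motion": [[0, 0, -1.5, 0, 0, 0], [0, 0, -4, 0, 0, 0], [0, 0, -7, 0, 0, 0], [0, 0, -10, 0, 0, 0], [0, 0, -12, 0, 0, 0]]}}

```text
clock: 22.35
position: [0.6527, -0.0154, 0.3164]
ee_rot: [-0.075, 0.997, -0.0, 0.001]
ft_force: [-0.2, 0.4, 1.3]
width: 0.0395
```

```bash
python3 - <<'E'
# plan the dial
import numpy as np
from go import *
s=monitor.sense(); print(s["position"],s["q"].round(2))
a=.150; Rz=np.array([[np.cos(a),-np.sin(a),0],[np.sin(a),np.cos(a),0],[0,0,1]])
for o in ([.6515,-.0158],): print("grip", np.r_[o,0]+Rz@[-.172,0,.107])
n=Rz@[-.259,0,.966]; up=Rz@[.966,0,.259]; left=Rz@[0,1,0]; print("n",n)
E
```

```text
[ 0.65267122 -0.01536539  0.31643518] [-0.12  0.47  1.37 -0.    1.3  -1.85]
grip [ 0.48143137 -0.04150336  0.107     ]
n [-0.25609171 -0.03870448  0.966     ]
```

```bash
python3 - <<'E'
from ov import *
for n in("top","scene"):
    im=optics.grab_frame(n)[:,:,::-1];cv2.imwrite(f"pics/{n}12.png",im); 
Q=[.6515,-.0158,1.7211,.164]
D=[.6515,-.0158,.150]
t=np.linspace(0,2*np.pi,24)
n=np.array([-.259,0,.966]);u=np.array([.966,0,.259]);l=np.array([0,1,0]);o=np.array([-172,0,107])-28*n
circ=lambda r,h:[tuple(o+h*n+r*(np.cos(a)*u+np.sin(a)*l)) for a in t]
p=np.cos(.65)*u+np.sin(.65)*l;q=-np.sin(.65)*u+np.cos(.65)*l
bar=[tuple(o+37*n+a*22*p+b*6.5*q) for a,b in((1,1),(1,-1),(-1,-1),(-1,1),(1,1))]
I=[(Q,[box(110,75,46),box(106,71,46),box(110,75,0)],(0,255,0)),(D,[circ(24,8),bar],(0,255,255))]
overlay("pics/scene12.png","pics/ov12s.png","scene",I,160,100,140,130,5)
overlay("pics/top0.png","pics/a.png","top",I[1:],245,185,40,40,9)
overlay("pics/scene0.png","pics/b.png","scene",I[1:],245,155,40,40,9)
cv2.imwrite("pics/z12.png",np.hstack([cv2.imread("pics/a.png"),cv2.imread("pics/b.png")]))
E
```

```text
(no output)
```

View pics/ov12s.png

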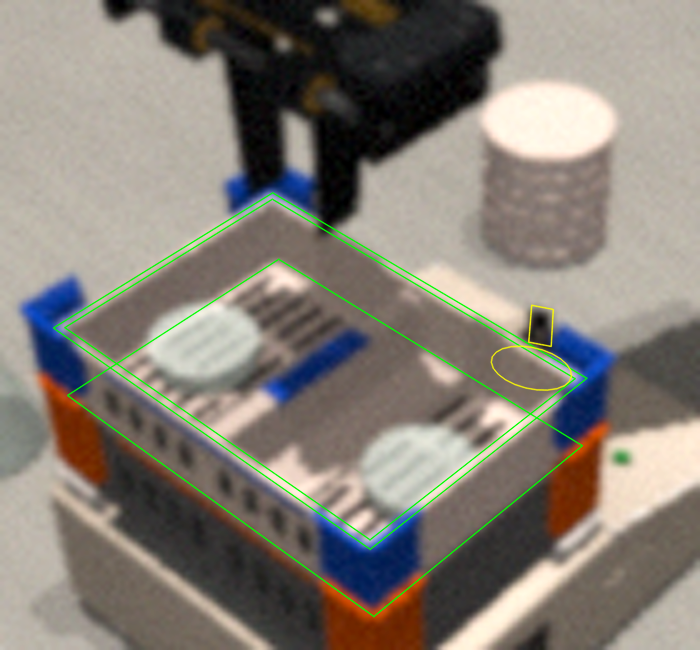

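View pics/z12.png

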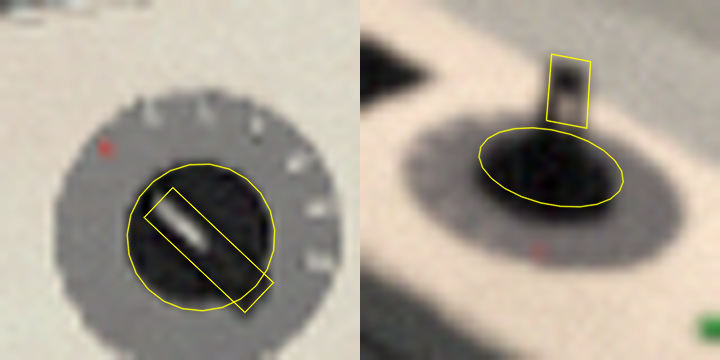

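Both trays are nested (shallow wireframe matches, dishes flat), and the dial model matches the image. Moving to a pre-grasp point above the dial.

```bash
cat > dial.py <<'E'
import sys,numpy as np
from go import *
a=.150; Rz=np.array([[np.cos(a),-np.sin(a),0],[np.sin(a),np.cos(a),0],[0,0,1]])
C,S=np.cos(np.radians(15)),np.sin(np.radians(15))
n=Rz@[-S,0,C]; up=Rz@[C,0,S]; left=Rz@[0,1,0]
g=np.r_[.6515,-.0158,0]+Rz@[-.172,0,.107]
def tgt(out,dial): # out: m beyond dial_grip along n ; dial angle
    t=.65-dial
    y=-(-np.sin(t)*up+np.cos(t)*left); z=-n
    return g+out*n, np.c_[np.cross(y,z),y,z]
if __name__=="__main__":
    out,d=map(float,sys.argv[1:3]); dz=float(sys.argv[3]) if len(sys.argv)>3 else 0
    s=monitor.sense(); p,R=tgt(out,d); p=p+[0,0,dz]
    R0=Rn.from_quat(s["ee_rot"]).as_matrix()
    y=R0[:,1]; cur=.65-np.arctan2(y@up,-(y@left))
    e=s["position"]-g
    print("t",round(s["clock"],2),"pos",s["position"].round(4),"out/up/left mm",(np.array([e@n,e@up,e@left])*1000).round(1),"dial-eq",cur.round(3),"tilt err",np.degrees(np.arccos(min(1,-R0[:,2]@n))).round(2),"q",s["q"].round(2),"F",s["ft_force"].round(1),"T",s["wrist_torque"].round(2),"w",round(s["width"],4))
    print("delta",delta(p,R,s).round(2).tolist())
E
python3 dial.py .1 0 .1
```

```text
t 22.45 pos [ 0.6531 -0.0154  0.3171] out/up/left mm [1.580e+02 2.221e+02 2.000e-01] dial-eq 3.791 tilt err 14.74 q [-0.12  0.47  1.37 -0.    1.3  -1.85] F [ 0.1 -0.6  0. ] T [ 0.13 -0.16 -0.1 ] w 0.0399
delta [19.96, -0.0, 1.26, -18.37, -6.08, 141.81]
```

Emit:
{"method": "drive_tool", "body": {"motion": [[3, 0, 0, 0, 0, 8.5], [6, 0, 0, 0, 0, 17], [9, 0, 0, 0, 0, 25.5], [12, 0, 0, 0, 0, 34], [15, 0, 0, 0, 0, 42.5]]}}

```text
clock: 22.95
position: [0.5026, -0.0379, 0.313]
ee_rot: [0.294, 0.956, -0.0, -0.001]
ft_force: [-0.4, -0.1, 0.7]
width: 0.0397
```

Emit:
{"method": "drive_tool", "body": {"motion": [[0, 0, 0, 0, 0, 8.5], [0, 0, 0, 0, 0, 17], [0, 0, 0, 0, 0, 25.5], [0, 0, 0, 0, 0, 34], [0, 0, 0, 0, 0, 42.5]]}}

```text
clock: 23.45
position: [0.5038, -0.0378, 0.3131]
ee_rot: [0.621, 0.784, -0.0, -0.001]
ft_force: [-0.0, -0.8, 0.1]
width: 0.0399
```

Emit:
{"method": "drive_tool", "body": {"motion": [[0, 0, 0, 0, 0, 8.5], [0, 0, 0, 0, 0, 17], [0, 0, 0, 0, 0, 25.5], [0, 0, 0, 0, 0, 34], [0, 0, 0, 0, 0, 42.5]]}}

```text
clock: 23.95
position: [0.5038, -0.0378, 0.313]
ee_rot: [0.863, 0.506, -0.001, -0.0]
ft_force: [-0.1, 0.4, 0.3]
width: 0.0401
```

```bash
python3 dial.py .1 0 .1
```

```text
t 23.95 pos [ 0.5038 -0.0378  0.313 ] out/up/left mm [193.2  75.2   0.3] dial-eq -0.244 tilt err 15.09 q [-0.21  0.24  1.73 -0.    1.17  0.3 ] F [-0.1  0.4  0.3] T [-0.03 -0.05 -0.01] w 0.0401
delta [-3.0, -3.81, 0.95, -10.66, 10.74, 14.85]
```

Emit:
{"method": "drive_tool", "body": {"motion": [[-1, -1.3, 0.2, -3.5, 3.6, 5], [-2, -2.6, 0.5, -7, 7.2, 10], [-3, -3.8, 0.9, -10.6, 10.7, 14.8], [-3, -3.8, 0.9, -10.6, 10.7, 14.8], [-3, -3.8, 0.9, -10.6, 10.7, 14.8]]}}

```text
clock: 24.45
position: [0.4561, -0.0459, 0.305]
ee_rot: [0.912, 0.389, 0.126, 0.032]
ft_force: [0.4, 0.9, 0.4]
width: 0.0398
```

```bash
python3 dial.py .06 0
```

```text
t 24.45 pos [ 0.4561 -0.0459  0.305 ] out/up/left mm [197.9  26.4  -0.6] dial-eq -0.007 tilt err 0.1 q [-0.31  0.08  1.98  0.15  0.86  0.37] F [0.4 0.9 0.4] T [-0.08  0.05 -0.03] w 0.0398
delta [-2.05, -1.64, 13.79, -0.1, -0.01, 0.41]
```

Emit:
{"method": "drive_tool", "body": {"motion": [[-0.5, -0.4, 3, 0, 0, 0.1], [-1, -0.8, 6, 0, 0, 0.2], [-1.5, -1.2, 9, 0, 0, 0.3], [-2, -1.6, 12, 0, 0, 0.4], [-2, -1.6, 13.5, 0, 0, 0.4]]}}

```text
clock: 24.95
position: [0.4664, -0.0432, 0.1654]
ee_rot: [0.913, 0.387, 0.125, 0.03]
ft_force: [0.0, -0.3, -0.1]
width: 0.0399
```

Emit:
{"method": "drive_tool", "body": {"motion": [[0, 0, 0, 0, 0, 0], [0, 0, 0, 0, 0, 0]]}}

```text
clock: 25.15
position: [0.467, -0.0435, 0.168]
ee_rot: [0.913, 0.387, 0.126, 0.031]
ft_force: [-0.5, -1.0, -0.1]
width: 0.0398
```

```bash
python3 dial.py .004 0; python3 - <<'E'
from ov import *
for n in("top","scene"):
    im=optics.grab_frame(n)[:,:,::-1];cv2.imwrite(f"pics/{n}13.png",im)
cv2.imwrite("pics/c13s.png",cv2.resize(cv2.imread("pics/scene13.png")[60:240,140:340],None,fx=4,fy=3.3,interpolation=cv2.INTER_CUBIC))
E
```

```text
t 25.15 pos [ 0.467  -0.0435  0.168 ] out/up/left mm [62.7  1.8  0.2] dial-eq -0.001 tilt err 0.14 q [-0.3   0.3   2.15  0.25  0.47  0.26] F [-0.5 -1.  -0.1] T [-0.06  0.11 -0.07] w 0.0398
delta [-0.16, -0.08, 5.87, -0.13, -0.03, 0.05]
```

View pics/c13s.png

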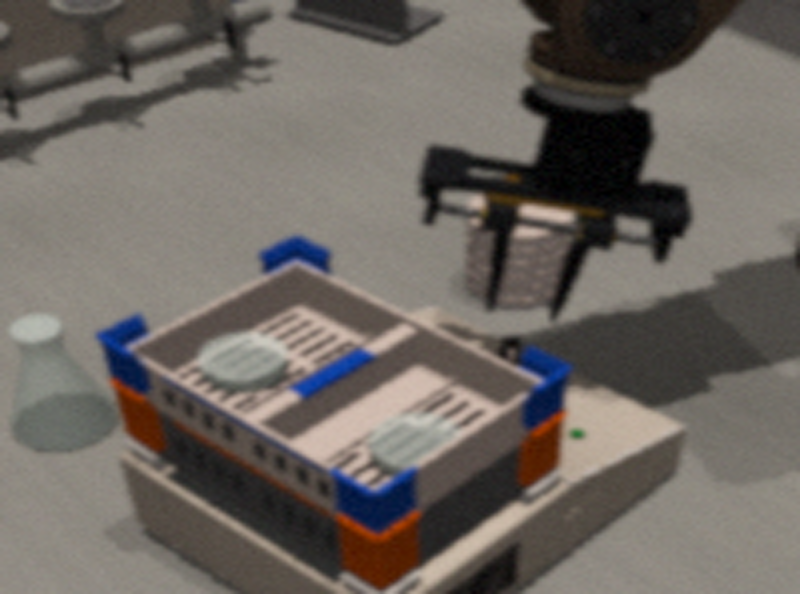

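Stack is tidy; fingers straddle the dial position (dial knob at (508,350) in this view). Descending onto the grip.

Emit:
{"method": "drive_tool", "body": {"motion": [[-0.1, -0.1, 1.5, -0.1, 0, 0], [-0.2, -0.1, 3, -0.1, 0, 0], [-0.2, -0.1, 4.5, -0.1, 0, 0], [-0.2, -0.1, 5.5, -0.1, 0, 0], [-0.2, -0.1, 5.7, -0.1, 0, 0]]}}

```text
clock: 25.75
position: [0.4791, -0.0419, 0.1123]
ee_rot: [0.913, 0.386, 0.127, 0.032]
ft_force: [-0.5, 0.0, 0.0]
width: 0.0402
```

Emit:
{"method": "drive_tool", "body": {"motion": [[0, 0, 0, 0, 0, 0], [0, 0, 0, 0, 0, 0]]}}

```text
clock: 25.95
position: [0.4791, -0.0421, 0.1131]
ee_rot: [0.913, 0.386, 0.127, 0.033]
ft_force: [0.6, -0.3, 1.2]
width: 0.0396
```

```bash
python3 dial.py .004 0
```

```text
t 25.95 pos [ 0.4791 -0.0421  0.1131] out/up/left mm [ 6.6 -0.8 -0.2] dial-eq -0.0 tilt err 0.11 q [-0.28  0.42  2.19  0.36  0.32  0.16] F [ 0.6 -0.3  1.2] T [-0.08  0.06  0.04] w 0.0396
delta [0.07, 0.03, 0.26, 0.07, -0.08, 0.0]
```

Emit:
{"method": "drive_tool", "body": {"motion": [[0.1, 0, 0.2, 0, 0, 0], [0.1, 0, 0.2, 0, 0, 0], [0.1, 0, 0.2, 0, 0, 0], [0.1, 0, 0.2, 0, 0, 0], [0.1, 0, 0.2, 0, 0, 0]], "hand": 0, "squeeze": 25}}

```text
clock: 26.45
position: [0.481, -0.042, 0.1111]
ee_rot: [0.913, 0.386, 0.128, 0.033]
ft_force: [2.1, -5.4, -0.9]
width: 0.0127
```

```bash
python3 dial.py .004 .45
```

```text
t 26.45 pos [ 0.481  -0.042   0.1111] out/up/left mm [ 4.1  0.6 -0.4] dial-eq 0.0 tilt err 0.2 q [-0.28  0.42  2.18  0.36  0.31  0.16] F [ 2.1 -5.4 -0.9] T [-0.93 -0.23 -0.24] w 0.0127
delta [-0.02, -0.06, 0.01, 0.16, -0.13, 25.77]
```

Bar gripped (12.7 mm). Turning clockwise, 25° per call.

Emit:
{"method": "drive_tool", "body": {"motion": [[0, 0, 0, 0, 0, 5], [0, 0, 0, 0, 0, 10], [0, 0, 0, 0, 0, 15], [0, 0, 0, 0, 0, 20], [0, 0, 0, 0, 0, 25]]}}

```text
clock: 26.95
position: [0.4807, -0.0416, 0.1111]
ee_rot: [0.975, 0.177, 0.132, 0.004]
ft_force: [1.4, -0.2, 0.1]
width: 0.0127
```

Emit:
{"method": "drive_tool", "body": {"motion": [[0, 0, 0, 0, 0, 5], [0, 0, 0, 0, 0, 10], [0, 0, 0, 0, 0, 15], [0, 0, 0, 0, 0, 20], [0, 0, 0, 0, 0, 25]]}}

```text
clock: 27.45
position: [0.4805, -0.041, 0.1111]
ee_rot: [0.991, -0.038, 0.129, -0.025]
ft_force: [4.1, 5.0, 1.0]
width: 0.0127
```

```bash
python3 dial.py .004 1.309
```

```text
t 27.45 pos [ 0.4805 -0.041   0.1111] out/up/left mm [4.1 0.3 0.6] dial-eq 0.876 tilt err 0.11 q [-0.28  0.42  2.18  0.36  0.32  1.04] F [4.1 5.  1. ] T [ 1.15 -0.54  0.33] w 0.0127
delta [-0.01, 0.06, 0.01, -0.05, -0.1, 24.79]
```

Emit:
{"method": "drive_tool", "body": {"motion": [[0, 0, 0, 0, 0, 5], [0, 0, 0, 0, 0, 10], [0, 0, 0, 0, 0, 15], [0, 0, 0, 0, 0, 20], [0, 0, 0, 0, 0, 25]]}}

```text
clock: 27.95
position: [0.4807, -0.0406, 0.1111]
ee_rot: [0.959, -0.251, 0.121, -0.052]
ft_force: [6.9, 11.0, 1.4]
width: 0.0131
```

Emit:
{"method": "drive_tool", "body": {"motion": [[0, 0, 0, 0, 0, 0], [0, 0, 0, 0, 0, 0], [0, 0, 0, 0, 0, 0]]}}

```text
clock: 28.25
position: [0.4807, -0.0405, 0.1111]
ee_rot: [0.959, -0.25, 0.121, -0.052]
ft_force: [5.6, 9.0, 1.6]
width: 0.0125
```

```bash
python3 dial.py .004 1.309
```

```text
t 28.25 pos [ 0.4807 -0.0405  0.1111] out/up/left mm [4.1 0.5 1.1] dial-eq 1.309 tilt err 0.13 q [-0.28  0.42  2.18  0.36  0.32  1.47] F [5.6 9.  1.6] T [ 1.97 -0.95  0.49] w 0.0125
delta [0.03, 0.11, 0.01, -0.1, -0.07, 0.0]
```

At click 3 (1.309 equivalent). Opening and backing off along the axis.

Emit:
{"method": "drive_tool", "body": {"motion": [[0, 0, 0, 0, 0, 0], [0, 0, 0, 0, 0, 0], [0, 0, 0, 0, 0, 0], [0, 0, 0, 0, 0, 0]], "hand": 0.42}}

```text
clock: 28.65
position: [0.48, -0.0413, 0.1107]
ee_rot: [0.959, -0.25, 0.12, -0.052]
ft_force: [0.4, 0.1, 0.3]
width: 0.0377
```

Emit:
{"method": "drive_tool", "body": {"motion": [[0, 0, -1.5, 0, 0, 0], [0, 0, -4, 0, 0, 0], [0, 0, -8, 0, 0, 0], [0, 0, -12, 0, 0, 0], [0, 0, -16, 0, 0, 0]]}}

```text
clock: 29.15
position: [0.4381, -0.0475, 0.2667]
ee_rot: [0.959, -0.25, 0.12, -0.051]
ft_force: [0.7, -0.4, -0.4]
width: 0.0399
```

Emit:
{"method": "drive_tool", "body": {"motion": [[0, 0, -2, 0, 0, 0], [0, 0, -3, 0, 0, 0], [0, 0, -3, 0, 0, 0]]}}

```text
clock: 29.45
position: [0.4313, -0.0488, 0.2949]
ee_rot: [0.959, -0.25, 0.121, -0.052]
ft_force: [0.1, 0.8, -1.1]
width: 0.04
```

```bash
python3 dial.py .004 1.309; python3 - <<'E'
from ov import *
for n in("top","scene"):
    im=optics.grab_frame(n)[:,:,::-1];cv2.imwrite(f"pics/{n}14.png",im)
cv2.imwrite("pics/c14s.png",cv2.resize(cv2.imread("pics/scene14.png"),(800,600),interpolation=cv2.INTER_CUBIC))
cv2.imwrite("pics/c14t.png",cv2.resize(cv2.imread("pics/top14.png"),(800,600),interpolation=cv2.INTER_CUBIC))
E
```

```text
t 29.45 pos [ 0.4313 -0.0488  0.2949] out/up/left mm [194.6  -0.3   0.3] dial-eq 1.309 tilt err 0.15 q [-0.34  0.05  2.04  0.17  0.82  1.64] F [ 0.1  0.8 -1.1] T [ 0.03  0.14 -0.01] w 0.04
delta [-0.0, 0.02, 19.06, -0.06, -0.14, -0.01]
```

View pics/c14s.png

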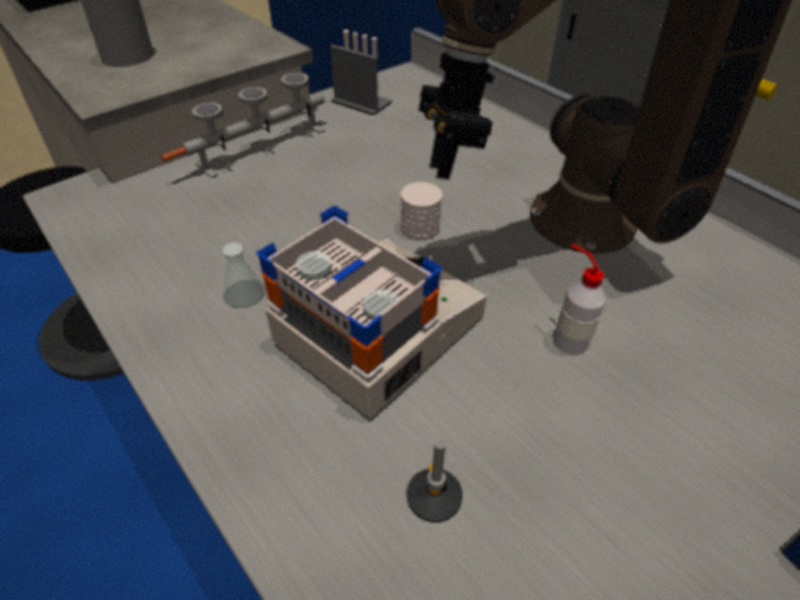

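View pics/c14t.png

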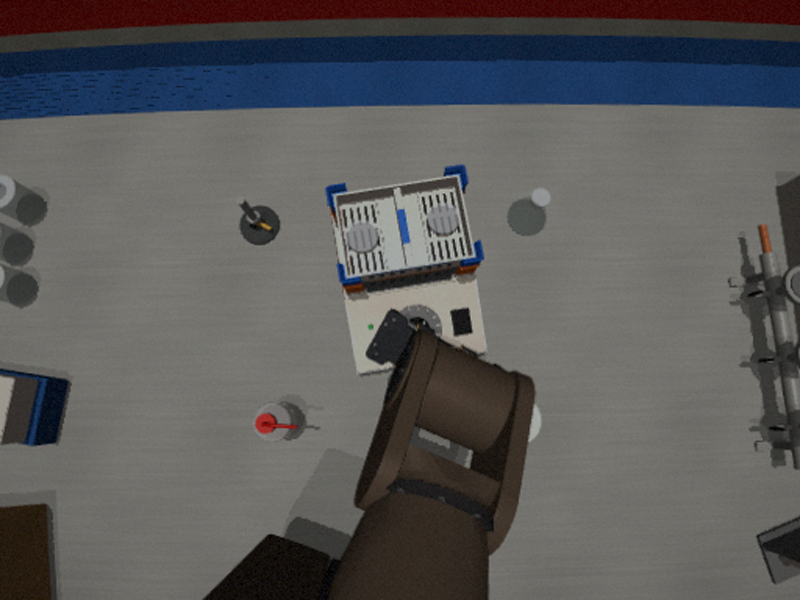

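Trays nested, bystanders unmoved (same pixels as at the start). The dial is hidden by the gripper, so I'll move aside to check it.

```bash
python3 - <<'E'
from go import *
s=monitor.sense();R0=Rn.from_quat(s["ee_rot"]).as_matrix();print(R0.T@[0,-18,3])
E
```

```text
[ 9.46253313 15.18035781 -3.60793619]
```

Emit:
{"method": "drive_tool", "body": {"motion": [[2, 3, -0.7, 0, 0, 0], [4, 6, -1.4, 0, 0, 0], [6, 9.2, -2.2, 0, 0, 0], [8, 12.4, -2.9, 0, 0, 0], [9.5, 15.2, -3.6, 0, 0, 0]]}}

```text
clock: 30.05
position: [0.4315, -0.2309, 0.3227]
ee_rot: [0.959, -0.25, 0.119, -0.052]
ft_force: [0.3, 0.3, 0.4]
width: 0.0399
```

Emit:
{"method": "drive_tool", "body": {"motion": [[0, 0, 0, 0, 0, 0], [0, 0, 0, 0, 0, 0], [0, 0, 0, 0, 0, 0]]}}

```text
clock: 30.35
position: [0.4314, -0.2281, 0.3232]
ee_rot: [0.96, -0.25, 0.12, -0.052]
ft_force: [-0.2, -0.7, 0.2]
width: 0.04
```

```bash
python3 - <<'E'
from ov import *
for n in("top","scene"):
    im=optics.grab_frame(n)[:,:,::-1];cv2.imwrite(f"pics/{n}15.png",im)
D=[.6515,-.0158,.150]
n=np.array([-.259,0,.966]);u=np.array([.966,0,.259]);l=np.array([0,1,0]);o=np.array([-172,0,107])-28*n
a=-.66;p=np.cos(a)*u+np.sin(a)*l;q=-np.sin(a)*u+np.cos(a)*l
bar=[tuple(o+37*n+x*22*p+y*6.5*q) for x,y in((1,1),(1,-1),(-1,-1),(-1,1),(1,1))]
Q=[.6515,-.0158,1.7211,.164]
overlay("pics/top15.png","pics/a.png","top",[(Q,[box(110,75,46)],(0,255,0)),(D,[bar],(0,255,255))],200,95,120,145,5)
E
```

```text
(no output)
```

View pics/a.png

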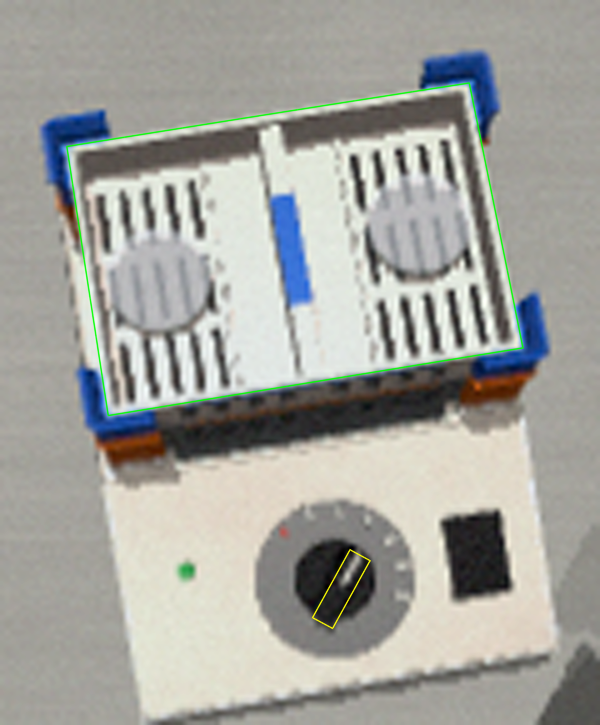

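The pointer line, at (350,567) in this crop, lies in the predicted click-3 outline and aims at the third mark. The trays match their wireframe, with the dishes flat. Handing in.

```bash
python3 -c "
from rig import env
print(env.sign_off())"
```

```text
the job is handed in; nothing more can be done
None
```

I loaded the dryer, set the dial to the third click, and handed the job in after about 30 s of the 72 s allowed; sign-off gives no verdict.

- **Deep tray:** I gripped it by its bridge and lowered it onto the seat. It touched down at the expected height (tool at 0.1437 m) with almost no side force on the way in. Its outline matched both camera views within about 1 px, and both holders stood upright before the shallow tray covered them.
- **Shallow tray:** I lowered it onto the deep tray, correcting for about 1 mm of offset in the grip. It touched down at the expected height (tool at 0.1941 m). Its outline matched the final top picture, with both dishes flat.
- **Dial:** I turned it clockwise by the bar to 1.309 rad. In the last picture the pointer is on the third mark, inside the outline predicted for click 3. I read this from the camera; I had no direct reading of the dial angle.
- **Surroundings:** The wash bottle, burner, flask and dish stack were at the same pixel positions as at the start, by eye, in pictures taken just before the last sideways move to clear the view. The dish stack was checked in the scene view only, because the arm mostly hid it from the top camera. The robot was clear of everything at hand-in.

**Disagreement:** The two cameras disagreed by 4–6 mm on the shallow tray's handle before pickup. The pictures with the tray in the gripper settled it. No check failed.

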